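# Load the sloped test cradle and lock it

### The job

Load the sloped test cradle in this order: slide the long module fully home under the deep hood, so that it pushes the contact block there right back, then slide the short module fully home under the shallow hood in the same way, and last set the locking block flat on the bay floor in the gap left between them. Handles stay on top with the modules flat on the floor of the bay; feel for the stops and do not force anything, and leave the reel, the spray can and the screwdriver alone.

Things in the scene. Friction and masses are not known exactly. Their poses are not given: they have to be found in the camera images.
- bay: Grey trough on a dark steel stand, sloping 30 degrees, low long side away from the robot. Origin: centre of its floor, 62 mm above the table. x down the slope, y along the trough (level), z square out of the floor. Inside 76 wide (x) between lips 14 high, 8 thick; inner end faces y = -122.5, +122.5. Parts lie with their x, y, z along the bay's; clear hoods roof both ends, 151 open between.
- deep_mouth (a point): Deep hood, at the bay's +y end: clear roof 4 thick, underside 34 above the bay floor, reaching from y = 58.5 to 127.5, open towards the middle. This point: middle of the underside of its inner edge, bay (0, 58.5, 34); axes as the bay's. The long module goes here, centre at bay y = 62.5 when home.
- shallow_mouth (a point): Shallow hood, at the bay's -y end: clear roof 4 thick, underside 28 above the bay floor, from y = -127.5 to -92.5, open towards the middle. This point: middle of the underside of its inner edge, bay (0, -92.5, 28); axes as the bay's. The short module goes here, centre at bay y = -72.5 when home.
- gap_middle (a point): Point on the bay floor, bay (0, -10, 0), where the locking block's origin belongs: the middle of the gap, 45 long, that is left between the two modules when both are home (bay y = -32.5 to +12.5).
- deep_contact (a joint): Black contact block (60 x 8 x 14, centred 13 above the floor) under the deep hood, sliding along the bay's +y: 0 = standing out, face at y = 102.5; 0.010 m = right back against its hard stop, face at y = 112.5. Starts out or nearly so, moves at about 5 N, has no spring, stays where left.
- shallow_contact (a joint): The same under the shallow hood, sliding along the bay's -y: 0 = standing out, face at y = -102.5; 0.010 m = right back against its hard stop, face at y = -112.5. Moves at about 5 N, no spring, stays where left.
- long_module: Aluminium module, 70 wide (x), 100 long (y), case 30 high, 0.42 kg. +y end goes under the hood. Black bow handle on top: level bar 56 long (x), 12 thick (y), 18 tall, on posts at x = -22, +22; bar at y = -26, 56 to 74 above the underside. Origin: centre of the underside, z up. The lowest 6 mm is a black foot set in by 2 all round.
- short_module: Aluminium module, 70 wide (x), 80 long (y), case 24 high, 0.34 kg. -y end goes under the hood. Black bow handle on top: level bar 56 long (x), 12 thick (y), 18 tall, on posts at x = -22, +22; bar at y = 0, 50 to 68 above the underside. Origin: centre of the underside, z up. The lowest 6 mm is a black foot set in by 2 all round.
- locking_block: Plain solid aluminium block, 70 wide (x), 40 long (y), 34 high, 0.25 kg. Black bow handle on top: level bar 56 long (x), 12 thick (y), 18 tall, on posts at x = -22, +22; bar at y = -8, 60 to 78 above the underside. Origin: centre of the underside, z up. The lowest 6 mm is a black foot set in by 2 all round.
- solder_reel: Bystander: standing solder reel, 60 diameter, 46 high. Origin: centre of the underside.
- spray_can: Bystander: white spray can, 52 diameter, 150 high. Origin: centre of the underside.
- screwdriver: Bystander: screwdriver lying on the bench, about 200 long along its x. Origin: below its middle.
Not all that is in view belongs to the job. What is shaped like the short_module but orange or pink is not meant.

How it is judged:
By the outcome, as a careful person would: the job done as asked, in the order asked, and still so for the second after the job is handed in, with the robot touching nothing.
It also fails if it takes over 72 s, if anything falls off the work surface, if the arm or the gripper's body presses on something with over 40 N, if the wrist force passes 120 N, or if a joint passes its speed limit or range.

### The arm

A 6-joint arm with a two-finger parallel gripper is mounted at the origin on the work surface. World frame = base frame: x ahead of the robot, y to its left, z up, the work surface at z = 0. Lengths are in m, angles in rad, forces in N, time in s.
With the tool pointing down it reaches from about 0.35 to 0.775 m from the base axis. Payload 5.5 kg.
Tool frame: the origin (TCP) lies on the centre line of the jaws, within the pads' length; the fingertips stand 11 mm ahead of it and the grasp point (between the pads) lies 8 mm behind it (env.tip_extent is the distance from the TCP to the fingertips, in m); z points along the fingers, y is the line along which they close (so a half turn about z gives the same grasp; the last joint's range is limited). The gripper opens to 85 mm and grips with 20 to 120 N. Pads are 22 mm wide; open, the fingers measure 114 mm over their backs; the gripper's body (76 mm by 85 mm) begins 54 mm behind the grasp point. The pads swing forward as they close: fully open they stand 13 mm farther back than shut.
Start: joints at [-1.41, 0.313, 0.046, 1.304, 0, 1.431], TCP at [0.17, -0.549, 0.242] pointing down, gripper open.
Joint ranges: [-2.76, 2.76], [-0.86, 1.69], [-1.03, 1.26], [-2.2, 2.34], [-1.47, 1.5], [-3.14, 3.14]. Speed limits (rad/s): [2.57, 2.57, 3.14, 3.14, 3.14, 3.14].

### API

Orientations are given as a unit quaternion [w, x, y, z].
In Python, from workcell import env gives the robot as it stands.
- The arm moves only by the shell command python3 -m jog 'ROWS' [FORCE]. ROWS is JSON, a list of rows, each a list of 5 numbers: the gripper's target within -1 to 1 (shut at 1, half-way at 0, fully open at -1), then the shift along the tool's x, y, z in m, then the turn about the tool's z in degrees. In form: [[fingers, tx, ty, tz, turn], ...]. A call has 1 to 5 rows; each row shifts and turns the commanded pose from where the row before left it, along the tool's axes as they then stand; what a row does not reach is not made up. A row lasts 1/12 s, in which the tool goes at most 41.7 mm and 7.16 degrees, less where a joint would pass 70% of its speed; a pose out of reach is approached as far as the arm can. A call is refused whole if a number of a shift passes 0.0417 or a number of a turn 7.16, either way. A call with a gripper value outside its range is refused whole. The fingers move at their own pace and stop on an object; FORCE is the grip in N (left out, the last holds). Time passes only in rows, so rows that do not move let the fingers close. It gives the time, the measured TCP pose, the force, the opening and the grip force at its end, in the units of the state.
- env.get_state(): the state, without advancing time (a new reading comes with each control period).
- env.read_camera(name): name is "scene" or "top" or "wrist"; returns a dict with "img" (420x560x3 uint8, red, green, blue), "fov_y" (degrees; the focal length in pixels is half the picture's height over the tangent of half this angle, whatever the lens; pixels are square), "cx", "cy" (the principal point, pixels), "D" ([k1, k2, p1, p2, k3] as OpenCV has them; the pictures are not rectified), "T" (4x4, takes a point from camera to world coordinates). Camera axes: x right, y up, looking along -z (the intrinsics and any distortion apply to the point x, -y, -z); pixel columns grow to the right and rows downward; lengths in m; the calibration is good to about 2 mm. A picture is of the moment at which its call begins. There is no depth.
- env.hand_in(): hands the job in; it is judged then, once.
The state is a dict: "clock": time; "joint_pos": joint angles; "qvel": joint speeds; "tau": joint torques, N m; "tcp_pos": TCP position; "orientation": TCP orientation; "wrist_force": force on the tool from outside, world axes, zero at the start; "ft_torque": the same for the moment, N m; "finger_gap": finger opening in m; "grip_force": force on a finger pad.
Only numpy, scipy, OpenCV 4.12 (cv2) and the standard library are available. Lean on these libraries where they do the work, as an engineer would, in place of code of your own. Each camera call takes 0.05 s, during which the arm holds its last target. There are 200 camera calls.

## Working session

There is one attempt and no reset: what is moved stays moved. The work goes in short steps, Python scripts to look and compute and a shell command to move; the robot and the scene stay as the last step left them, time stands still between calls to the robot, and variables do not carry over. Pictures are saved under pics/ and viewed, at most 10 in all, crops included, and the job is handed in when it is done.

```bash
ls; mkdir -p pics; python3 - <<'E'
from workcell import env
import cv2,numpy as np
for n in("scene","top","wrist"):
    c=env.read_camera(n); cv2.imwrite(f"pics/{n}0.png",c["img"][:,:,::-1]); print(n,c["fov_y"],c["cx"],c["cy"],c["D"],np.round(c["T"],4).tolist())
s=env.get_state(); print({k:np.round(v,4).tolist() for k,v in s.items()})
E
```

```text
pics
scene 56.089646275104556 278.05255936012134 211.83255890256925 [-0.01924978  0.          0.          0.          0.        ] [[-0.1214, -0.8463, 0.5186, 1.141], [0.9926, -0.1031, 0.0642, -0.0495], [-0.0009, 0.5226, 0.8526, 1.1306], [0.0, 0.0, 0.0, 1.0]]
top 49.03768443534428 283.8130503883996 209.7899226090065 [0.02829611 0.         0.         0.         0.        ] [[-0.0057, 0.9866, -0.1633, 0.3452], [-0.9997, -0.0092, -0.0207, -0.1478], [-0.022, 0.1631, 0.9864, 1.2957], [0.0, 0.0, 0.0, 1.0]]
wrist 63.68907893463015 281.90402820865415 218.07170055221295 [-0.02627472  0.          0.          0.          0.        ] [[0.297, 0.9166, 0.2676, 0.2369], [-0.9549, 0.2858, 0.0808, -0.5279], [-0.0025, -0.2795, 0.9601, 0.3715], [0.0, 0.0, 0.0, 1.0]]
{'clock': 0.15, 'joint_pos': [-1.4096, 0.3139, 0.0452, 1.3036, -0.0, 1.4312], 'qvel': [-0.0001, -0.0022, 0.0033, -0.0002, -0.0021, 0.001], 'tau': [0.0021, -48.1065, 29.8816, 0.0139, -0.0001, 0.0], 'tcp_pos': [0.1703, -0.5488, 0.2416], 'orientation': [-0.0007, 0.9887, 0.1498, -0.0], 'wrist_force': [0.0296, 0.1883, 0.3577], 'ft_torque': [0.0174, 0.0397, 0.0217], 'grip_force': 0.0, 'finger_gap': 0.0855}
```

View pics/top0.png

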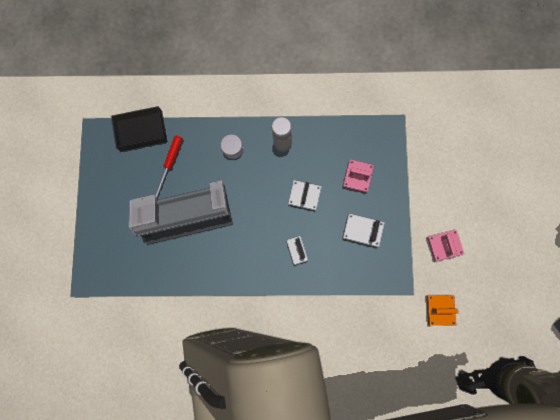

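View pics/scene0.png

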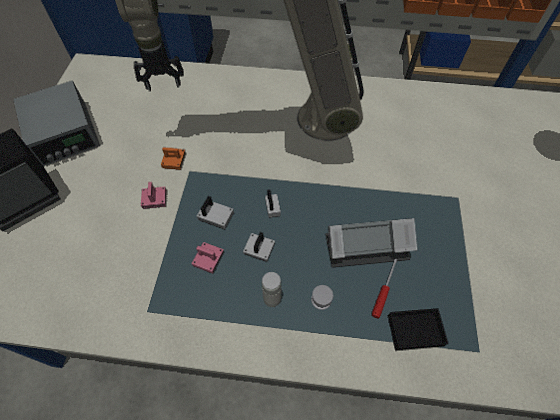

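The top view shows the following:
- Bay: centred near (180,213), with the long (deep) hood at the left (143,213) and the shallow hood at the right (219,195).
- White/aluminium parts: (364,230) with the handle off-centre at its right end, so the long module. (305,195) with the handle centred, so the short module. (297,250) is small, so the locking block.
- Lookalikes for the short module: pink (359,177), pink (445,246) and orange (441,310). I reject all three by colour.

I'll check the choice in one close crop.

```bash
cat > h.py <<'E'
import cv2,numpy as np
from workcell import env
def K(c):
    f=c["img"].shape[0]/2/np.tan(np.radians(c["fov_y"]/2)); return np.array([[f,0,c["cx"]],[0,f,c["cy"]],[0,0,1.]])
def rays(c,px):
    u=cv2.undistortPoints(np.array(px,float).reshape(-1,1,2),K(c),np.array(c["D"],float)).reshape(-1,2)
    d=np.c_[u[:,0],-u[:,1],-np.ones(len(u))]@c["T"][:3,:3].T
    return c["T"][:3,3],d
def onz(c,px,z):
    o,d=rays(c,px); return o+d*((z-o[2])/d[:,2])[:,None]
def proj(c,P):
    T=c["T"]; p=(np.atleast_2d(P)-T[:3,3])@T[:3,:3]; p=p*[1,-1,-1]
    return cv2.projectPoints(p,np.zeros(3),np.zeros(3),K(c),np.array(c["D"],float))[0].reshape(-1,2)
def grab(n,f=None):
    c=env.read_camera(n); c["T"]=np.array(c["T"])
    if f: cv2.imwrite(f,c["img"][:,:,::-1])
    return c
E
python3 - <<'E'
from h import *
c=grab("top")
im=c["img"]; hsv=cv2.cvtColor(im,cv2.COLOR_RGB2HSV)
m=((hsv[:,:,1]<40)&(hsv[:,:,2]>150)).astype(np.uint8)*255
m[:150]=0;m[290:]=0;m[:,:250]=0;m[:,410:]=0
m=cv2.morphologyEx(m,cv2.MORPH_CLOSE,np.ones((9,9)))
for k in cv2.findContours(m,0,2)[0]:
    if cv2.contourArea(k)>80:
        r=cv2.minAreaRect(k); b=cv2.boxPoints(r); print(np.round(r[0],1),np.round(r[1],1)); print(np.round(onz(c,b,.03),4)[:,:2].tolist(), onz(c,[r[0]],.03)[0])
a=cv2.resize(im[105:300,110:410][:, :],None,fx=2.6,fy=2.6,interpolation=cv2.INTER_CUBIC)
cv2.imwrite("pics/crop1.png",a[:,:,::-1])
E
```

```text
[297.  249.5] [25.3 15. ]
[[0.4715, -0.1272], [0.4831, -0.167], [0.4165, -0.1861], [0.405, -0.1466]] [ 0.44387549 -0.15677162  0.03      ]
[363.7 229.6] [37.1 25. ]
[[0.4769, -0.2828], [0.5442, -0.3013], [0.5182, -0.3995], [0.4514, -0.3802]] [ 0.49747527 -0.341059    0.03      ]
[304.6 194.4] [29.  24.1]
[[0.5735, -0.1327], [0.6407, -0.1476], [0.6221, -0.2269], [0.5553, -0.2115]] [ 0.59779088 -0.17971484  0.03      ]
```

View pics/crop1.png

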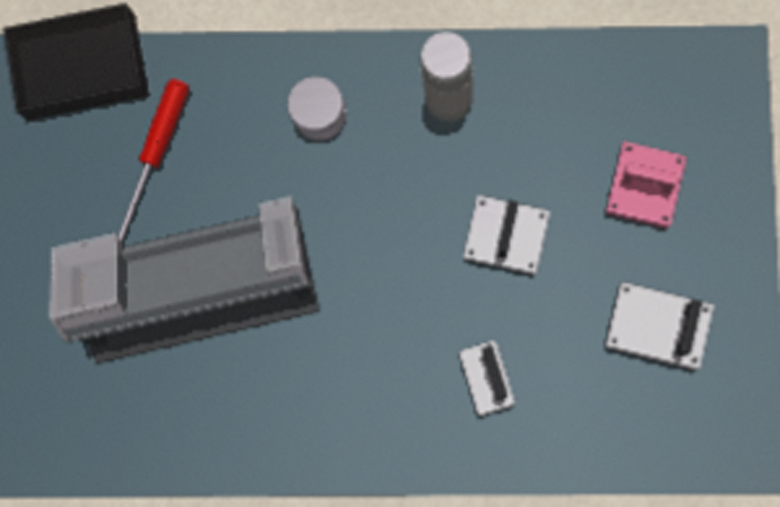

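The crop confirms the choice. The long module is at crop (660,327), the short module with centred bar is at (508,235), the locking block is at (487,378) with its bar towards the right, and the pink lookalike is at (646,185). Next I'll fly over the bay to measure it closely.

```bash
cat >> h.py <<'E'
from scipy.spatial.transform import Rotation as Ro
def tool():
    s=env.get_state(); q=np.array(s["orientation"]); R=Ro.from_quat(q[[1,2,3,0]]).as_matrix()
    return s,np.array(s["tcp_pos"]),R
def go(x,y,z,yaw=None):
    "total turn (deg, about tool z), then total shift in tool axes once turned"
    s,p,R=tool(); cur=np.degrees(np.arctan2(R[1,0],R[0,0])); t=0
    if yaw is not None: t=-((yaw-cur+90)%180-90)
    R2=R@Ro.from_euler("z",t,degrees=True).as_matrix()
    print("clock %.2f turn %.2f shift mm"%(s["clock"],t),np.round(R2.T@(np.array([x,y,z])-p)*1e3,1),"F",np.round(s["wrist_force"],1),"gap %.4f"%s["finger_gap"],"tcp",np.round(p,4),"yaw %.2f"%cur)
E
python3 - <<'E'
from h import *
c=grab("top"); P=onz(c,[[189,201]],.062)[0]; print(P); go(P[0],P[1],.25,13)
E
```

```text
[0.57620186 0.1373227  0.062     ]
clock 0.25 turn 4.23 shift mm [ 549.9 -577.4   -7.6] F [-0.6  0.1  0.6] gap 0.0852 tcp [ 0.1703 -0.549   0.2419] yaw 17.23
```

```bash
python3 -m jog '[[-1,0,0,0,4.2],[-1,0.028,-0.029,0,0],[-1,0.028,-0.029,0,0],[-1,0.028,-0.029,0,0],[-1,0.028,-0.029,0,0]]'; for i in 1; do :; done
python3 -m jog '[[-1,0.028,-0.029,0,0],[-1,0.028,-0.029,0,0],[-1,0.028,-0.029,0,0],[-1,0.028,-0.029,0,0],[-1,0.028,-0.029,0,0]]'
python3 -m jog '[[-1,0.028,-0.029,0,0],[-1,0.028,-0.029,0,0],[-1,0.028,-0.029,0,0],[-1,0.028,-0.029,0,0],[-1,0.028,-0.029,0,0]]'
python3 -m jog '[[-1,0.028,-0.029,0,0],[-1,0.028,-0.029,0,0],[-1,0.028,-0.029,0,0],[-1,0.028,-0.029,0,0],[-1,0.015,-0.015,0,0]]'
python3 -m jog '[[-1,0,0,0,0],[-1,0,0,0,0]]'
python3 - <<'E'
from h import *
go(.576,.137,.25,13)
c=grab("wrist","pics/w1.png"); t=grab("top","pics/t1.png");np.save("w1.npy",c,allow_pickle=True)
E
```

```text
clock: 0.67
tcp_pos: [0.2536, -0.4095, 0.242]
orientation: [-0.0, 0.994, 0.113, 0.0]
wrist_force: [-0.1, 0.9, 0.2]
finger_gap: 0.0857
grip_force: 0.0
clock: 1.08
tcp_pos: [0.3575, -0.2363, 0.2425]
orientation: [0.0, 0.994, 0.113, 0.0]
wrist_force: [1.3, -0.0, 0.1]
finger_gap: 0.0853
grip_force: 0.0
clock: 1.5
tcp_pos: [0.4613, -0.0633, 0.2425]
orientation: [0.0, 0.994, 0.114, 0.0]
wrist_force: [0.8, -0.5, -0.3]
finger_gap: 0.0857
grip_force: 0.0
clock: 1.92
tcp_pos: [0.5564, 0.0947, 0.242]
orientation: [-0.0, 0.993, 0.115, 0.0]
wrist_force: [0.1, -0.5, 0.4]
finger_gap: 0.0856
grip_force: 0.0
clock: 2.08
tcp_pos: [0.5549, 0.0921, 0.2416]
orientation: [0.0, 0.993, 0.115, -0.001]
wrist_force: [0.2, -0.3, -0.3]
finger_gap: 0.0853
grip_force: 0.0
clock 2.08 turn 0.18 shift mm [ 30.6 -39.   -8.4] F [ 0.2 -0.3 -0.3] gap 0.0853 tcp [0.5549 0.0921 0.2416] yaw 13.18
```

View pics/w1.png

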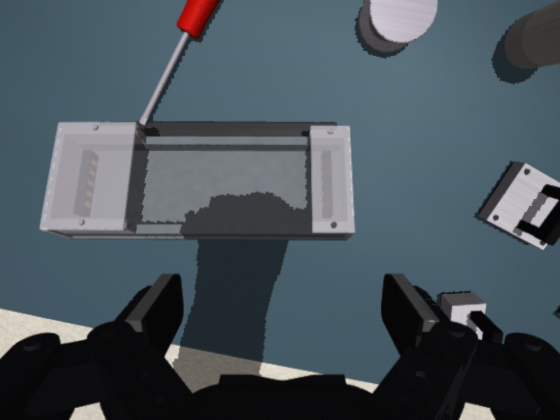

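The wrist view shows the bay with the deep hood at about (50–143, 122–232), the shallow hood at (310–353, 125–235) and the floor between them. I'll zoom in to get the corners.

```bash
python3 - <<'E'
import cv2
a=cv2.imread("pics/w1.png")[108:248,30:364]
a=cv2.convertScaleAbs(a,alpha=1.6)
cv2.imwrite("pics/crop2.png",cv2.resize(a,None,fx=2.39,fy=2.39*1.75,interpolation=cv2.INTER_CUBIC))
E
```

```text
(no output)
```

View pics/crop2.png

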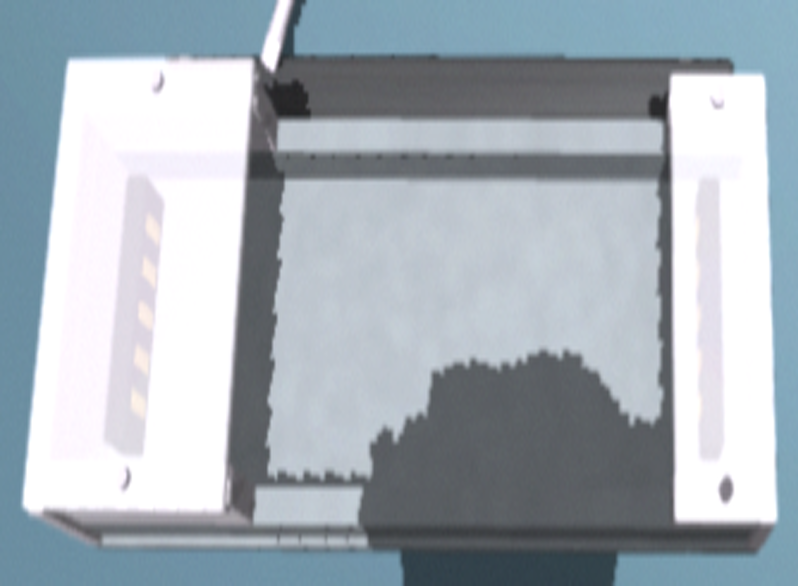

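Crop 2 gives the roof corners. Deep: (68,60), (256,60), (232,512), (24,513). Shallow: (669,75), (765,75), (777,522), (674,522). The lip edges sit at rows 118, 153 and 180 (far side) and 480 and 527 (near side). I'll fit the pose from these points.

```bash
python3 - <<'E'
from h import *
from scipy.optimize import least_squares
c=np.load("w1.npy",allow_pickle=True).item()
C=np.array([[68,60],[256,60],[232,512],[24,513],[669,75],[765,75],[777,522],[674,522]],float)/[2.39,4.1825]+[30,108]-.3
L=[(450,118,46,14),(450,153,38,14),(450,180,38,0),(300,480,-38,14),(300,527,-46,14)]
def res(v,full=False):
    x,y,yaw,hw=v[:4]; z=.062
    R=Ro.from_euler("z",yaw).as_matrix()@Ro.from_euler("y",30,degrees=True).as_matrix()
    w=lambda P:np.array(P)/1e3@R.T+[x,y,z]
    M=[[hw,127.5,38],[hw,58.5,38],[-hw,58.5,38],[-hw,127.5,38],[hw,-92.5,32],[hw,-127.5,32],[-hw,-127.5,32],[-hw,-92.5,32]]
    r=list((proj(c,w(M))-C).ravel())
    for cx,cy,X,Z in L:
        A=proj(c,w([[X,40,Z],[X,-60,Z]])); px=cx/2.39+30; yy=np.interp(-px,-A[::-1,0],A[::-1,1]) if 0 else A[0,1]+(A[1,1]-A[0,1])*(px-A[0,0])/(A[1,0]-A[0,0])
        r.append(yy-(cy/4.1825+107.7))
    return np.array(r)
s=least_squares(res,[.6,.14,.2,46],x_scale=[.01,.01,.1,1],loss="soft_l1"); print(np.round(s.x,4),np.degrees(s.x[2])); print(np.round(res(s.x),1))
E
```

```text
[ 0.5472  0.16    0.2278 47.6136] 13.050238520514242
[-0.9  0.1 -0.9 -0.3 -3.8  0.1 -1.8 -0.6  1.3 -0.3  1.1 -0.1  1.6 -0.1
  1.3 -0.2  0.6  0.1  0.2  2.5  0.3]
```

```bash
cat > bayfit.py <<'E'
from h import *
from scipy.optimize import least_squares
c=np.load("w1.npy",allow_pickle=True).item()
C=np.array([[68,60],[256,60],[232,512],[24,513],[669,75],[765,75],[777,522],[674,522]],float)/[2.39,4.1825]+[30,108]-.3
L=[(450,118,46,14),(450,153,38,14),(450,180,38,0),(300,527,-46,14)]
def W(v):
    R=Ro.from_euler("z",v[2]).as_matrix()@Ro.from_euler("y",30,degrees=True).as_matrix()
    return lambda P:np.array(P)/1e3@R.T+[v[0],v[1],v[4]]
def M(hw): return [[hw,127.5,38],[hw,58.5,38],[-hw,58.5,38],[-hw,127.5,38],[hw,-92.5,32],[hw,-127.5,32],[-hw,-127.5,32],[-hw,-92.5,32]]
def res(v):
    w=W(v)
    r=list((proj(c,w(M(v[3])))-C).ravel())
    for cx,cy,X,Z in L:
        A=proj(c,w([[X,40,Z],[X,-60,Z]])); px=cx/2.39+30
        r.append(A[0,1]+(A[1,1]-A[0,1])*(px-A[0,0])/(A[1,0]-A[0,0])-(cy/4.1825+107.7))
    return np.array(r)
E
python3 - <<'E'
from bayfit import *
s=least_squares(res,[.55,.16,.2,46,.062],x_scale=[.01,.01,.1,1,.01],loss="soft_l1"); print(np.round(s.x,4)); print(np.round(res(s.x),1))
for z in (.062,s.x[4]):
    s=least_squares(lambda u:res([*u,z]),[.55,.16,.2,46],x_scale=[.01,.01,.1,1]); v=[*s.x,z]; print(np.round(v,4))
    for n in("top","scene"):
        t=grab(n); print(n,np.round(proj(t,W(v)(M(46))),1).tolist())
E
```

```text
[ 0.5466  0.1604  0.2283 48.0838  0.0591]
[ 0.7  0.2 -0.1 -0.2 -2.9  0.1 -0.  -0.4  0.3 -0.3 -0.2 -0.2  0.2 -0.1
  0.3 -0.2  1.   0.5  0.4 -0.2]
[ 0.5471  0.1597  0.2292 47.5618  0.062 ]
top [[129.3, 201.1], [154.3, 195.2], [154.7, 221.1], [128.6, 227.3], [209.1, 183.9], [221.6, 180.9], [225.3, 205.9], [212.2, 209.0]]
scene [[416.7, 248.8], [394.2, 251.1], [391.1, 220.3], [413.6, 218.1], [343.8, 256.0], [332.1, 257.1], [329.1, 226.2], [340.8, 225.0]]
[ 0.5467  0.1602  0.2289 48.0613  0.0591]
top [[129.5, 201.5], [154.4, 195.6], [154.9, 221.4], [128.7, 227.6], [209.1, 184.3], [221.6, 181.3], [225.2, 206.2], [212.2, 209.3]]
scene [[416.6, 249.1], [394.1, 251.4], [391.0, 220.6], [413.5, 218.5], [343.8, 256.2], [332.2, 257.4], [329.2, 226.5], [340.8, 225.4]]
```

```bash
python3 - <<'E'
import cv2
a=cv2.imread("pics/t1.png")[180:250,120:240]
cv2.imwrite("pics/crop3.png",cv2.convertScaleAbs(cv2.resize(a,None,fx=6.5,fy=6.5,interpolation=cv2.INTER_CUBIC),alpha=1.4))
E
```

```text
(no output)
```

View pics/crop3.png

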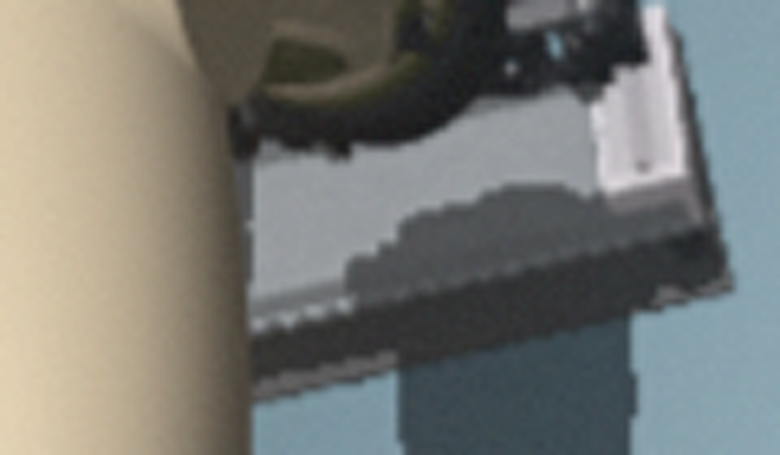

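In the top crop the shallow roof's near corners are at full-image (213,209) and (226,207), within 1 px of the prediction. The bay origin is therefore (0.547, 0.160), yaw 13.1°. Next is the long module.

```bash
python3 -m jog '[[-1,0,0,0,7],[-1,0,0,0,7],[-1,0,0,0,7],[-1,0,0,0,6.9],[-1,0,0,0,0]]' >/dev/null; python3 - <<'E'
from h import *
go(.491,-.366,.18,-14.7)
E
```

```text
clock 2.80 turn 5.81 shift mm [ 42.2 382.2  40.6] F [-0.5  0.7 -0.7] gap 0.0851 tcp [0.5471 0.0114 0.2424] yaw -8.89
```

```bash
python3 -m jog '[[-1,0,0,0,0]]'; python3 -c "
from h import *
print(np.round(env.get_state()['joint_pos'],3)); go(.491,-.366,.18,-14.7)"
```

```text
clock: 2.88
tcp_pos: [0.5474, 0.0144, 0.2426]
orientation: [-0.029, 0.997, -0.075, -0.001]
wrist_force: [-0.3, -0.6, 0.3]
finger_gap: 0.0855
grip_force: 0.0
[-0.151  0.259 -0.028  1.29   0.058  3.141]
clock 2.88 turn 6.08 shift mm [ 42.7 385.2  40.1] F [-0.3 -0.6  0.3] gap 0.0855 tcp [0.5474 0.0144 0.2426] yaw -8.62
```

Joint 6 hit its range limit, so I'll use the half-turned grasp, with tool x pointing back towards the robot.

```bash
for k in 1; do
python3 -m jog '[[-1,0,0,0,-7.1],[-1,0,0,0,-7.1],[-1,0,0,0,-7.1],[-1,0,0,0,-7.1],[-1,0,0,0,-7.1]]'
python3 -m jog '[[-1,0,0,0,-7.1],[-1,0,0,0,-7.1],[-1,0,0,0,-7.1],[-1,0,0,0,-7.1],[-1,0,0,0,-7.1]]'
python3 -m jog '[[-1,0,0,0,-7.1],[-1,0,0,0,-7.1],[-1,0,0,0,-7.1],[-1,0,0,0,-7.1],[-1,0,0,0,-7.1]]'
python3 -m jog '[[-1,0,0,0,-7.1],[-1,0,0,0,-7.1],[-1,0,0,0,-7.1],[-1,0,0,0,-7.1],[-1,0,0,0,-7.1]]'
python3 -m jog '[[-1,0,0,0,-7.1],[-1,0,0,0,-7.1],[-1,0,0,0,-7.1],[-1,0,0,0,-7.1],[-1,0,0,0,0]]'
done | grep -E "tcp_pos|orient"; python3 -c "
from h import *
print(np.round(env.get_state()['joint_pos'],3)); go(.491,-.366,.18,-14.7)"
```

```text
tcp_pos: [0.5476, 0.0177, 0.2425]
orientation: [-0.028, 0.971, 0.238, 0.008]
tcp_pos: [0.5476, 0.0178, 0.2425]
orientation: [-0.024, 0.852, 0.523, 0.016]
tcp_pos: [0.5476, 0.0178, 0.2425]
orientation: [-0.018, 0.652, 0.758, 0.023]
tcp_pos: [0.5476, 0.0178, 0.2425]
orientation: [-0.01, 0.39, 0.92, 0.028]
tcp_pos: [0.5476, 0.0177, 0.2425]
orientation: [-0.003, 0.154, 0.988, 0.029]
[-0.145  0.26  -0.027  1.29   0.058  0.163]
clock 4.97 turn -2.98 shift mm [ -43.4 -388.4   39.8] F [-0.1  0.1 -0.6] gap 0.0853 tcp [0.5476 0.0177 0.2425] yaw 162.32
```

The tool picked up a 3.3° tilt at that limit. I'll undo it by gently touching the opposite limit of joint 6.

```bash

(python3 -m jog '[[-1,0,0,0,-7.1],[-1,0,0,0,-7.1],[-1,0,0,0,-7.1],[-1,0,0,0,-7.1],[-1,0,0,0,-7.1]]'
python3 -m jog '[[-1,0,0,0,-7.1],[-1,0,0,0,-7.1],[-1,0,0,0,-7.1],[-1,0,0,0,-7.1],[-1,0,0,0,-7.1]]'
python3 -m jog '[[-1,0,0,0,-7.1],[-1,0,0,0,-7.1],[-1,0,0,0,-7.1],[-1,0,0,0,-7.1],[-1,0,0,0,-7.1]]'
python3 -m jog '[[-1,0,0,0,-7.1],[-1,0,0,0,-7.1],[-1,0,0,0,-7.1],[-1,0,0,0,-7.1],[-1,0,0,0,-7.1]]'
python3 -m jog '[[-1,0,0,0,-7.1],[-1,0,0,0,-7.1],[-1,0,0,0,-7.1],[-1,0,0,0,-7.1],[-1,0,0,0,-7.1]]'
python3 -m jog '[[-1,0,0,0,-7.1],[-1,0,0,0,-7.1],[-1,0,0,0,-7.1]]') | grep -E "tcp_pos|orient"; python3 -c "
from h import *
s,p,R=tool();print(np.round(s['joint_pos'],3),R[:,2],s['clock'])"
```

```text
tcp_pos: [0.5476, 0.0175, 0.2424]
orientation: [0.006, -0.154, 0.988, 0.029]
tcp_pos: [0.5476, 0.0175, 0.2424]
orientation: [0.014, -0.448, 0.894, 0.026]
tcp_pos: [0.5476, 0.0175, 0.2424]
orientation: [0.021, -0.699, 0.715, 0.02]
tcp_pos: [0.5476, 0.0175, 0.2424]
orientation: [-0.026, 0.883, -0.468, -0.013]
tcp_pos: [0.5477, 0.0175, 0.2424]
orientation: [-0.029, 0.984, -0.176, -0.004]
tcp_pos: [0.5512, 0.0572, 0.2423]
orientation: [-0.011, 0.999, -0.03, 0.001]
[-0.054  0.269 -0.015  1.285  0.023 -3.136] [ 0.00340307  0.02272445 -0.99973597] 7.3
```

```bash
python3 -m jog '[[-1,0,0,0,-5]]' >/dev/null;python3 -c "
from h import *
s,p,R=tool();print(np.round(s['joint_pos'],3),R[:,2],s['clock'])"; python3 -m jog '[[-1,0,0,0,0]]' >/dev/null;python3 -c "
from h import *
s,p,R=tool();print(np.round(s['joint_pos'],3),R[:,2],s['clock'])"
```

```text
[ 0.004  0.274 -0.007  1.286  0.006 -3.137] [ 0.00420289  0.00621616 -0.99997185] 7.3833
[ 0.009  0.274 -0.007  1.286  0.008 -3.137] [ 0.003718    0.00768978 -0.99996352] 7.4667
```

```bash

(python3 -m jog '[[-1,0,0,0,7.1],[-1,0,0,0,7.1],[-1,0,0,0,7.1],[-1,0,0,0,7.1],[-1,0,0,0,7.1]]'
python3 -m jog '[[-1,0,0,0,7.1],[-1,0,0,0,7.1],[-1,0,0,0,7.1],[-1,0,0,0,7.1],[-1,0,0,0,7.1]]'
python3 -m jog '[[-1,0,0,0,7.1],[-1,0,0,0,7.1],[-1,0,0,0,7.1],[-1,0,0,0,7.1],[-1,0,0,0,7.1]]'
python3 -m jog '[[-1,0,0,0,7.1],[-1,0,0,0,7.1],[-1,0,0,0,7.1],[-1,0,0,0,7.1],[-1,0,0,0,7.1]]'
python3 -m jog '[[-1,0,0,0,7.1],[-1,0,0,0,7.1],[-1,0,0,0,7.1],[-1,0,0,0,7.1],[-1,0,0,0,0]]') >/dev/null;  python3 -c "
from h import *
s,p,R=tool();print(np.round(s['joint_pos'],3),R[:,2],s['clock']);go(.491,-.366,.18,165.3)"
```

```text
[ 0.002  0.274 -0.007  1.286  0.007 -0.161] [ 0.00344491  0.00662882 -0.9999721 ] 9.55
clock 9.55 turn 24.01 shift mm [ -56.3 -449.8   59.2] F [ 0.4 -0.6 -0.9] gap 0.0852 tcp [0.5505 0.083  0.2424] yaw -170.69
```

```bash

(python3 -m jog '[[-1,0,0,0,7.1],[-1,0,0,0,7.1],[-1,0,0,0,7.1],[-1,0,0,0,2.7],[-1,-0.005,-0.04,0.006,0]]'
python3 -m jog '[[-1,-0.005,-0.04,0.006,0],[-1,-0.005,-0.04,0.006,0],[-1,-0.005,-0.04,0.006,0],[-1,-0.005,-0.04,0.006,0],[-1,-0.005,-0.04,0.006,0]]'
python3 -m jog '[[-1,-0.005,-0.04,0.006,0],[-1,-0.005,-0.04,0.006,0],[-1,-0.005,-0.04,0.006,0],[-1,-0.005,-0.04,0.006,0],[-1,-0.005,-0.04,0.006,0]]'
python3 -m jog '[[-1,0,-0.01,0,0],[-1,0,0,0,0]]') >/dev/null;  python3 - <<'E'
from h import *
go(.491,-.366,.18,165.3)
c=grab("wrist","pics/w2.png"); np.save("w2.npy",c,allow_pickle=True)
hsv=cv2.cvtColor(c["img"],cv2.COLOR_RGB2HSV)
m=((hsv[:,:,1]<45)&(hsv[:,:,2]>140)).astype(np.uint8)*255
m=cv2.morphologyEx(m,cv2.MORPH_CLOSE,np.ones((5,5)))
for k in cv2.findContours(m,0,2)[0]:
    if cv2.contourArea(k)>2000:
        r=cv2.minAreaRect(k); print(np.round(r[0]),np.round(r[1])); print(np.round(onz(c,cv2.boxPoints(r),.03),4)[:,:2].tolist())
E
```

```text
clock 10.97 turn 0.16 shift mm [ 1.2  3.3 -7.9] F [-0.2 -0.4  0.3] gap 0.0851 tcp [ 0.4914 -0.3694  0.1721] yaw 165.46
[512. 264.] [69. 96.]
[[0.5483, -0.2225], [0.5677, -0.1399], [0.6377, -0.1394], [0.6162, -0.2275]]
[337. 204.] [79. 84.]
[[0.4581, -0.349], [0.475, -0.2834], [0.5421, -0.2951], [0.5237, -0.3652]]
[112. 196.] [392. 225.]
[[0.2887, -0.5258], [0.3316, -0.369], [0.6585, -0.4701], [0.6037, -0.6917]]
```

View pics/w2.png

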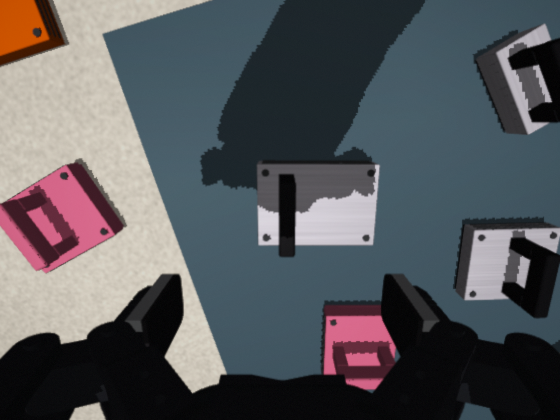

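The wrist view shows the long module with corners (258,162), (379,165), (373,245) and (259,243), and its bar top running from (287,175) to (287,254). The pink decoy (355,345) is nearer the hand.

```bash
python3 - <<'E'
from h import *
c=np.load("w2.npy",allow_pickle=True).item()
P=onz(c,[[258,162],[379,165],[373,245],[259,243]],.03); print(np.round(P,4)[:,:2].tolist(),P.mean(0))
B=onz(c,[[287.5,175],[287,254]],.074); print(B,B.mean(0)); d=P[0]-P[3]+P[1]-P[2]; print(np.degrees(np.arctan2(*(d[[1,0]]))),np.degrees(np.arctan2(*( (P[1]-P[0]+P[2]-P[3])[[1,0]])))-90)
e=B[0]-B[1];print(np.degrees(np.arctan2(e[1],e[0])))
print(proj(c,[[.4914,-.3694,.05]]))
E
```

```text
[[0.4483, -0.3771], [0.475, -0.2834], [0.5417, -0.3003], [0.515, -0.3948]] [ 0.4950142 -0.3389217  0.03     ]
[[ 0.45738905 -0.35610662  0.074     ]
 [ 0.51311375 -0.37061734  0.074     ]] [ 0.4852514  -0.36336198  0.074     ]
165.42296115047174 -15.839258627043563
165.4043113951666
[[280.93914583 216.62933924]]
```

```bash
python3 -c "
from h import *
go(.487,-.3635,.057,165.2)"
```

```text
clock 11.02 turn 0.35 shift mm [  5.7   1.6 115.5] F [-0.6  0.3  0.4] gap 0.0853 tcp [ 0.4918 -0.3674  0.1725] yaw 165.55
```

```bash
python3 -m jog '[[-1,0.0055,0.0015,0.035,0.3],[-1,0,0,0.035,0],[-1,0,0,0.03,0],[-1,0,0,0.015,0],[-1,0,0,0,0]]' 25|tail -4
python3 -m jog '[[1,0,0,0,0],[1,0,0,0,0],[1,0,0,0,0],[1,0,0,0,0],[1,0,0,0,0]]' 25
python3 -c "
from h import *
go(.487,-.3635,.057,165.2)"
```

```text
orientation: [-0.002, 0.126, 0.992, 0.006]
wrist_force: [-1.1, 1.6, 0.5]
finger_gap: 0.0855
grip_force: 0.0
clock: 11.85
tcp_pos: [0.4888, -0.3632, 0.0596]
orientation: [0.002, 0.127, 0.992, 0.003]
wrist_force: [1.0, -0.3, -0.5]
finger_gap: 0.0259
grip_force: 0.0
clock 11.85 turn 0.16 shift mm [ 1.6 -0.7  2.6] F [ 1.  -0.3 -0.5] gap 0.0259 tcp [ 0.4888 -0.3632  0.0596] yaw 165.36
```

```bash
python3 -m jog '[[1,0,0,0.001,0],[1,0,0,0,0],[1,0,0,0,0]]' 30
python3 -m jog '[[1,0,0,-0.01,0],[1,0,0,-0.02,0],[1,0,0,-0.03,0],[1,0,0,-0.03,0],[1,0,0,-0.02,0]]'
python3 - <<'E'
from h import *
s,p,R=tool();print(R[:,2])
# TCP pose helper in bay: bay->world
B=Ro.from_euler("z",13.05,degrees=True).as_matrix()@Ro.from_euler("y",30,degrees=True).as_matrix()
b=lambda P:np.array(P)/1e3@B.T+[.547,.160,.062]
# path of bar centre for tilt 0..30, corner of foot at bay(xc,0); rel tilt a=30-th remaining
for th in (0,10,20,30):
    a=np.radians(30-th); xc=-33+ (4.5 if th==0 else 3 if th==10 else 1.5 if th==20 else 0)
    # module x axis in bay: (cos a, sin a); module z: (-sin a, cos a)
    h=65; X=xc+33*np.cos(a)-h*np.sin(a); Z=33*np.sin(a)+h*np.cos(a)
    w=b([X,-26,Z]); print(th,np.round([X,Z],1),np.round(w,4),"tcp z",round(w[2]-.008,4))
w=b([0,-26,150]); go(.52,.13,.2,193.05)
E
```

```text
clock: 12.1
tcp_pos: [0.4886, -0.3633, 0.0583]
orientation: [0.002, 0.128, 0.992, 0.003]
wrist_force: [-0.4, 0.8, 5.0]
finger_gap: 0.0111
grip_force: 30.4
clock: 12.52
tcp_pos: [0.4876, -0.3635, 0.1696]
orientation: [0.002, 0.128, 0.992, 0.003]
wrist_force: [1.0, -0.5, -4.2]
finger_gap: 0.0118
grip_force: 29.5
[ 0.00396504  0.00591757 -0.99997463]
0 [-32.4  72.8] [0.561  0.1365 0.1412] tcp z 0.1332
10 [-21.2  72.4] [0.5702 0.1387 0.1353] tcp z 0.1273
20 [-10.3  69.7] [0.5782 0.1405 0.1275] tcp z 0.1195
30 [ 0. 65.] [0.5845 0.142  0.1183] tcp z 0.1103
clock 12.52 turn -27.71 shift mm [-143.1  473.6  -27.4] F [ 1.  -0.5 -4.2] gap 0.0118 tcp [ 0.4876 -0.3635  0.1696] yaw 165.34
```

```bash
python3 -m jog '[[1,0,0,-0.012,-7],[1,0,0,-0.012,-7],[1,0,0,-0.012,-7],[1,0,0,-0.012,-6.7],[1,0,0,0,0]]' >/dev/null
python3 -c "
from h import *
go(.5627,.1369,.21,193.05)"
```

```text
clock 12.93 turn 0.15 shift mm [-186.   471.3   10.2] F [ 0.6 -0.6 -4. ] gap 0.0112 tcp [ 0.4878 -0.3642  0.2175] yaw -166.80
```

```bash
(python3 -m jog '[[1,-0.008,0.02,0,0],[1,-0.015,0.038,0,0],[1,-0.015,0.038,0,0],[1,-0.015,0.038,0,0],[1,-0.015,0.038,0,0]]'
python3 -m jog '[[1,-0.015,0.038,0,0],[1,-0.015,0.038,0,0],[1,-0.015,0.038,0,0],[1,-0.015,0.038,0,0],[1,-0.015,0.038,0,0]]'
python3 -m jog '[[1,-0.015,0.038,0,0],[1,-0.015,0.038,0,0],[1,-0.009,0.023,0,0],[1,-0.005,0.01,0,0],[1,0,0,0,0]]') >/dev/null
python3 -c "
from h import *
go(.5627,.1369,.145,193.05); c=grab('wrist','pics/w3.png')"
```

```text
clock 14.18 turn 0.06 shift mm [ 1.  -3.3 72.5] F [-0.8 -0.3 -4.5] gap 0.0117 tcp [0.5628 0.1399 0.2175] yaw -166.89
```

View pics/w3.png

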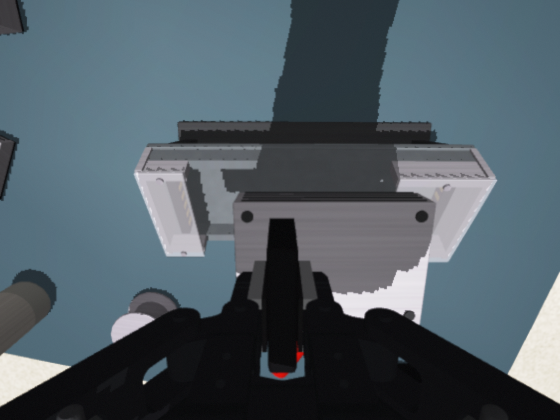

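The view shows the module held level over the bay. The roof near corners are at (137,178) and (184,170) for the shallow hood and (398,180) and (494,181) for the deep hood. I'll compare these with the fitted pose.

```bash
cat >> h.py <<'E'
BR=Ro.from_euler("z",13.05,degrees=True).as_matrix()@Ro.from_euler("y",30,degrees=True).as_matrix(); BO=np.array([.547,.160,.062])
bay=lambda P:np.array(P)/1e3@BR.T+BO
inbay=lambda p:(np.array(p)-BO)@BR*1e3
def bar():  # grasp point in bay mm
    s,p,R=tool(); return np.round(inbay(p-.008*R[:,2]),1)
E
python3 -c "
from h import *
c=grab('wrist'); print(np.round(proj(c,bay([[-47,-127.5,32],[-47,-92.5,32],[-47,58.5,38],[-47,127.5,38],[38,-127.5,32]]))),bar())"
```

```text
[[133. 175.]
 [183. 175.]
 [401. 181.]
 [500. 181.]
 [163. 251.]] [-73.1 -25.9 146.9]
```

```bash
(python3 -m jog '[[1,0.001,-0.003,0.02,0],[1,0,0,0.03,0],[1,0,0,0.018,0],[1,0,0,0.004,0],[1,0,0,0,0]]' 20
for i in a; do python3 -m jog '[[1,0,0,0.004,0],[1,0,0,0.003,0],[1,0,0,0,0]]'
python3 -m jog '[[1,0,0,0.003,0],[1,0,0,0,0]]'
python3 -m jog '[[1,0,0,0.003,0],[1,0,0,0,0]]'; done)|grep -E "tcp_pos|force"
python3 -c "
from h import *
print(bar());go(.5627,.1369,.1322,193.05)"
```

```text
tcp_pos: [0.5623, 0.133, 0.1455]
wrist_force: [-0.4, -1.0, -4.4]
grip_force: 29.9
tcp_pos: [0.5633, 0.1344, 0.1398]
wrist_force: [0.5, 0.1, -3.5]
grip_force: 29.9
tcp_pos: [0.5632, 0.1347, 0.1366]
wrist_force: [-0.8, -0.2, -4.0]
grip_force: 29.9
tcp_pos: [0.5631, 0.1348, 0.1333]
wrist_force: [-0.1, 0.0, -3.6]
grip_force: 29.9
[-31.  -28.2  73.6]
clock 15.28 turn 0.00 shift mm [-0.1  2.1  1.1] F [-0.1  0.  -3.6] gap 0.0118 tcp [0.5631 0.1348 0.1333] yaw -166.95
```

```bash
(python3 -m jog '[[1,0,0,0.002,0],[1,0,0,0,0]]' 20
python3 -m jog '[[1,0,0,0.002,0],[1,0,0,0,0]]'
python3 -m jog '[[1,0,0,0.002,0],[1,0,0,0,0]]')|grep -E "tcp_pos|force"
python3 -c "
from h import *
print(bar())"
```

```text
tcp_pos: [0.5641, 0.135, 0.1322]
wrist_force: [0.8, -0.5, -1.5]
grip_force: 30.2
tcp_pos: [0.5653, 0.135, 0.1313]
wrist_force: [2.8, -0.3, 4.2]
grip_force: 31.0
tcp_pos: [0.5665, 0.1353, 0.1305]
wrist_force: [1.9, 0.0, 8.3]
grip_force: 32.0
[-26.7 -28.5  72.9]
```

```bash
(python3 -m jog '[[1,-0.003,0,0.001,0],[1,-0.003,0,0.001,0],[1,-0.003,0,0.001,0],[1,0,0,0,0]]'
)|grep -E "tcp_pos|force"
python3 -c "
from h import *
print(bar())
c=grab('wrist','pics/w4.png');c=grab('scene','pics/s4.png')
a=c['img'][190:290,300:440]; cv2.imwrite('pics/s4c.png',cv2.resize(a,None,fx=4,fy=4,interpolation=2)[:,:,::-1])"
```

```text
tcp_pos: [0.5741, 0.1371, 0.126]
wrist_force: [3.4, 0.2, 5.9]
grip_force: 31.6
[-17.6 -28.4  73. ]
```

```bash
(python3 -m jog '[[1,-0.002,0,0.002,0],[1,-0.002,0,0.002,0],[1,-0.002,0,0.002,0],[1,0,0,0,0]]'
python3 -c "
from h import *
print(bar())"
python3 -m jog '[[1,-0.002,0,0.002,0],[1,-0.002,0,0.002,0],[1,0,0,0,0]]'
)|grep -E "tcp_pos|force|\[-"
python3 -c "
from h import *
print(bar())
c=grab('wrist','pics/w4.png')"
```

```text
tcp_pos: [0.5811, 0.1387, 0.121]
wrist_force: [4.7, 0.7, 8.5]
grip_force: 33.0
tcp_pos: [0.5853, 0.1397, 0.1172]
wrist_force: [4.9, 1.8, 9.5]
grip_force: 34.0
[ -3.3 -28.4  71.1]
```

View pics/w4.png

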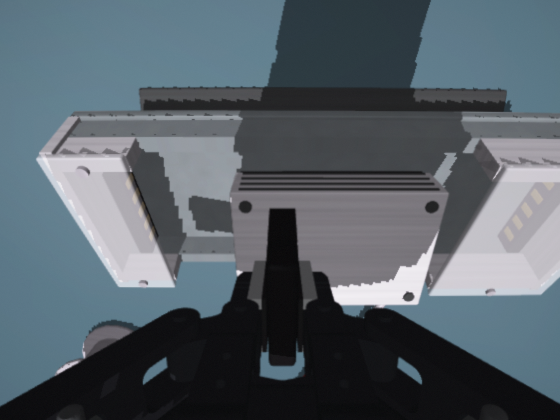

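The module has begun to tilt, but its contact edge crept downhill. The grip holds the tilt, so I'll lift slightly, go back up the slope, and continue the arc more steeply.

```bash
(python3 -m jog '[[1,0,0,-0.006,0],[1,0.005,0,-0.004,0],[1,0.005,0,-0.003,0],[1,0,0,0,0]]'
python3 -c "
from h import *
print(bar())"
python3 -m jog '[[1,0,0,0.003,0],[1,0,0,0.003,0],[1,0,0,0,0]]'
python3 -c "
from h import *
print(bar())"
)|grep -E "tcp_pos|force|\["
```

```text
tcp_pos: [0.5709, 0.1367, 0.1276]
orientation: [0.002, -0.114, 0.994, 0.003]
wrist_force: [0.5, 1.0, -3.3]
grip_force: 32.0
[-21.2 -28.2  72.7]
tcp_pos: [0.5741, 0.1372, 0.1231]
orientation: [0.004, -0.114, 0.994, 0.003]
wrist_force: [2.3, 0.5, 5.8]
grip_force: 33.9
[-16.3 -28.4  70.4]
```

```bash
(python3 -m jog '[[1,-0.002,0,0.002,0],[1,-0.002,0,0.003,0],[1,-0.002,0,0.003,0],[1,0,0,0,0]]'
python3 -c "
from h import *
print(bar())"
python3 -m jog '[[1,-0.002,0,0.002,0],[1,-0.002,0,0.003,0],[1,0,0,0,0]]'
python3 -c "
from h import *
print(bar())
c=grab('wrist','pics/w5.png')"
)|grep -E "tcp_pos|force|\["
```

```text
tcp_pos: [0.5809, 0.1388, 0.1155]
orientation: [0.005, -0.114, 0.994, 0.003]
wrist_force: [4.5, 1.6, 7.1]
grip_force: 35.8
[ -6.4 -28.3  67.4]
tcp_pos: [0.5847, 0.1398, 0.1104]
orientation: [0.005, -0.114, 0.994, 0.003]
wrist_force: [3.6, 0.9, 6.4]
grip_force: 37.1
[ -0.4 -28.2  64.8]
```

```bash
(python3 -m jog '[[1,0,0,0.002,0],[1,0,0,0.002,0],[1,0,0,0,0]]'
python3 -c "
from h import *
print(bar())
c=grab('wrist','pics/w5.png')"
)|grep -E "tcp_pos|force|\["
```

```text
tcp_pos: [0.5861, 0.1401, 0.1088]
orientation: [0.007, -0.114, 0.993, 0.003]
wrist_force: [3.7, 2.6, 15.0]
grip_force: 38.8
[  1.5 -28.2  64.2]
```

View pics/w5.png

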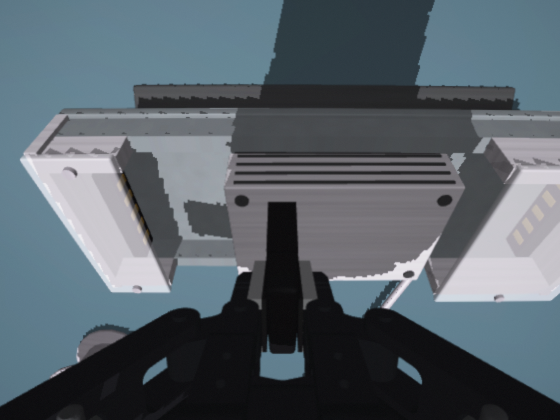

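The module lies flat between the lips and clear of both hoods. Next I slide it towards +y, under the deep hood.

```bash
(python3 -m jog '[[1,0,0,-0.003,0],[1,0,0.005,0,0],[1,0,0.007,0,0],[1,0,0.006,0,0],[1,0,0,0,0]]'
python3 -c "
from h import *
print(bar())"
python3 -m jog '[[1,0,0.006,0,0],[1,0,0.006,0,0],[1,0,0.006,0,0],[1,0,0.006,0,0],[1,0,0,0,0]]'
python3 -c "
from h import *
print(bar())"
)|grep -E "tcp_pos|force|\["
```

```text
tcp_pos: [0.5807, 0.1571, 0.1096]
orientation: [0.005, -0.114, 0.994, 0.003]
wrist_force: [5.6, -0.8, 7.0]
grip_force: 37.5
[ -0.  -10.5  64.2]
tcp_pos: [0.5753, 0.1805, 0.1097]
orientation: [0.005, -0.114, 0.994, 0.003]
wrist_force: [5.3, 0.7, 5.6]
grip_force: 37.5
[-0.1 13.6 64.2]
```

```bash
(python3 -m jog '[[1,0,0.005,0,0],[1,0,0.005,0,0],[1,0,0.003,0,0],[1,0,0,0,0]]'
python3 -c "
from h import *
print(bar())"
python3 -m jog '[[1,0,0.003,0,0],[1,0,0.003,0,0],[1,0,0.003,0,0],[1,0,0,0,0]]'
python3 -c "
from h import *
print(bar())"
python3 -m jog '[[1,0,0.002,0,0],[1,0,0.001,0,0],[1,0,0,0,0]]'
python3 -c "
from h import *
print(bar())"
)|grep -E "force|\[ "
```

```text
wrist_force: [5.9, -0.9, 6.7]
grip_force: 37.4
wrist_force: [6.3, -7.1, 7.1]
grip_force: 37.5
wrist_force: [6.4, -7.5, 6.5]
grip_force: 37.5
```

```bash
(python3 -c "
from h import *
print('B',bar())"
python3 -m jog '[[1,0,0.002,0,0],[1,0,0,0,0]]'
python3 -c "
from h import *
print('B',bar())"
python3 -m jog '[[1,0,0.002,0,0],[1,0,0,0,0]]'
python3 -c "
from h import *
print('B',bar())"
python3 -m jog '[[1,0,0.002,0,0],[1,0,0,0,0]]'
python3 -c "
from h import *
print('B',bar())"
)|grep -E "force|B"
```

```text
B [-0.2 36.2 64.3]
wrist_force: [7.7, -12.1, 6.8]
grip_force: 37.6
B [-0.3 37.  64.4]
wrist_force: [8.5, -17.2, 8.1]
grip_force: 37.9
B [-0.3 37.4 64.8]
wrist_force: [9.4, -22.3, 10.1]
grip_force: 38.4
B [-0.3 37.7 65.3]
```

```bash
(python3 -m jog '[[1,0,-0.003,0,0],[1,0,-0.002,0,0],[1,0,0,0,0]]'
python3 -c "
from h import *
print('B',bar())"
python3 -m jog '[[0,0,0,0,0],[0,0,0,0,0],[0,0,0,0,0],[0,0,0,0,0]]'
python3 -m jog '[[0,0,0,-0.02,0],[0,0,0,-0.04,0],[0,0,0,-0.04,0],[0,0,0,0,0]]'
)|grep -E "clock|force|gap|B"
python3 -c "
from h import *
print('B',bar())
c=grab('wrist','pics/w6.png')
print(np.round(proj(c,bay([[-35,12.5,30],[-35,112.5,30],[35,12.5,30],[0,36.5,74]]))))
go(.598,-.18,.2,193)"
```

```text
clock: 20.87
wrist_force: [6.4, -7.3, 7.3]
finger_gap: 0.0117
grip_force: 37.6
B [-0.4 36.9 64.3]
clock: 21.2
wrist_force: [-0.7, 0.4, 0.1]
finger_gap: 0.043
grip_force: 0.0
clock: 21.53
wrist_force: [1.1, -0.4, 1.3]
finger_gap: 0.0428
grip_force: 0.0
B [-53.4  39.7 156.2]
[[241. 154.]
 [384. 154.]
 [248. 221.]
 [276. 234.]]
clock 21.58 turn 0.09 shift mm [  58.2 -382.6    9.8] F [-1.3  0.  -0.4] gap 0.0427 tcp [0.5685 0.2058 0.2128] yaw -166.91
```

View pics/w6.png

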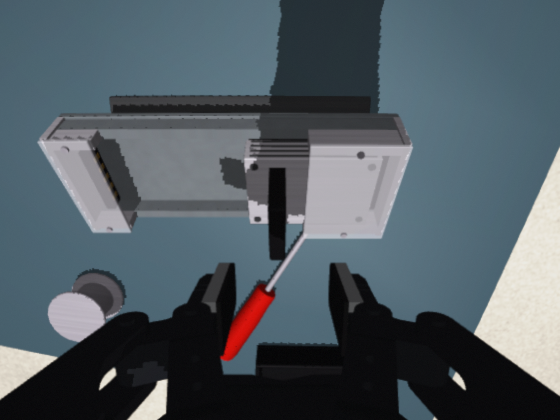

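The long module is under the deep hood with its bar in line at (277,215), and it stopped firmly at bar y ≈ 36.7. Picture budget used; from here I check by numbers. Next is the short module.

```bash
python3 -m jog '[[-1,0,0,0,6.5],[-1,0,0,0,6.5],[-1,0,0,0,6.5],[-1,0,0,0,6.4],[-1,0,0,0,0]]' >/dev/null
python3 -c "
from h import *
go(.598,-.19,.19,167)"
```

```text
clock 22.00 turn 0.02 shift mm [-120.8 -377.5   14.2] F [-0.3  0.2  0.3] gap 0.0853 tcp [0.5652 0.2049 0.2066] yaw 167.02
```

```bash
(python3 -m jog '[[-1,-0.012,-0.0377,0,0],[-1,-0.012,-0.0377,0,0],[-1,-0.012,-0.0377,0,0],[-1,-0.012,-0.0377,0,0],[-1,-0.012,-0.0377,0,0]]'
python3 -m jog '[[-1,-0.012,-0.0377,0,0],[-1,-0.012,-0.0377,0,0],[-1,-0.012,-0.0377,0,0],[-1,-0.012,-0.0377,0,0],[-1,-0.012,-0.0377,0,0]]'
python3 -m jog '[[-1,0,0,0.015,0],[-1,0,0,0,0]]')>/dev/null
python3 - <<'E'
from h import *
go(.598,-.19,.19,167)
c=grab("wrist","pics/w7.png"); np.save("w7.npy",c,allow_pickle=True)
print(proj(c,[[.598,-.18,.024]]))
hsv=cv2.cvtColor(c["img"],cv2.COLOR_RGB2HSV); 
m=((hsv[:,:,1]<45)&(hsv[:,:,2]>140)).astype(np.uint8)*255
m=cv2.morphologyEx(m,cv2.MORPH_CLOSE,np.ones((5,5)))
for k in cv2.findContours(m,0,2)[0]:
    if cv2.contourArea(k)>1000: r=cv2.minAreaRect(k); print("W",np.round(r[0]),np.round(r[1]),r[2],np.round(onz(c,cv2.boxPoints(r),.024),3)[:,:2].tolist())
d=(hsv[:,:,2]<35).astype(np.uint8)*255
for k in cv2.findContours(d,0,2)[0]:
    if 300<cv2.contourArea(k)<6000: r=cv2.minAreaRect(k); print("D",np.round(r[0]),np.round(r[1]),r[2])
E
```

```text
clock 23.00 turn 0.10 shift mm [ 0.1  1.2 -3.1] F [-1.3  0.6 -0.8] gap 0.0855 tcp [ 0.5978 -0.1911  0.1869] yaw 167.10
[[292.62516608 202.20025927]]
W [524. 302.] [54. 71.] 90.0 [[0.711, -0.012], [0.727, 0.058], [0.79, 0.059], [0.772, -0.014]]
W [ 22. 297.] [ 45. 120.] 0.0 [[0.691, -0.512], [0.569, -0.451], [0.579, -0.41], [0.701, -0.465]]
W [268. 214.] [47. 39.] 90.0 [[0.579, -0.215], [0.586, -0.182], [0.629, -0.191], [0.621, -0.226]]
W [322. 213.] [35. 48.] 0.0 [[0.632, -0.177], [0.589, -0.168], [0.596, -0.138], [0.64, -0.145]]
D [296. 208.] [74. 16.] 90.0
D [545. 111.] [128.  59.] 76.50426483154297
D [284.  17.] [45. 24.] 69.86369323730469
```

```bash
python3 - <<'E'
from h import *
c=np.load("w7.npy",allow_pickle=True).item()
print(onz(c,[[296,171],[296,245]],.068),onz(c,[[296,171],[296,245]],.068).mean(0),onz(c,[[248.5,225],[339.5,225]],.024))
go(.598,-.18,.051,167)
E
```

```text
[[ 0.5648603  -0.17197216  0.068     ]
 [ 0.62170704 -0.18426578  0.068     ]] [ 0.59328367 -0.17811897  0.068     ] [[ 0.60974294 -0.2235551   0.024     ]
 [ 0.62838373 -0.14297646  0.024     ]]
clock 23.05 turn 0.18 shift mm [  1.4   8.1 137. ] F [ 0.3 -0.3 -0.3] gap 0.0852 tcp [ 0.5977 -0.1894  0.1879] yaw 167.18
```

```bash
(python3 -m jog '[[-1,0.005,0.009,0.035,0],[-1,0,0,0.04,0],[-1,0,0,0.035,0],[-1,0,0,0.02,0],[-1,0,0,0.007,0]]'
python3 -m jog '[[1,0,0,0,0],[1,0,0,0,0],[1,0,0,0,0],[1,0,0,0,0],[1,0,0,0,0]]' 30
python3 -m jog '[[1,0,0,0,0],[1,0,0,0,0],[1,0,0,0,0]]' 30
python3 -m jog '[[1,0,0,-0.01,0],[1,0,0,-0.02,0],[1,0,0,-0.04,0],[1,0,0,-0.04,0],[1,0,0,-0.04,0]]')|grep -E "tcp|gap|force"
python3 -c "
from h import *
go(.595,-.179,.051,167)"
```

```text
tcp_pos: [0.594, -0.1752, 0.0497]
wrist_force: [-0.5, 0.9, -0.9]
finger_gap: 0.0854
grip_force: 0.0
tcp_pos: [0.5982, -0.179, 0.0556]
wrist_force: [-0.5, 0.1, 0.2]
finger_gap: 0.0256
grip_force: 0.0
tcp_pos: [0.5977, -0.1788, 0.055]
wrist_force: [-0.4, 1.8, 6.7]
finger_gap: 0.0115
grip_force: 33.9
tcp_pos: [0.5951, -0.1792, 0.2043]
wrist_force: [0.8, -0.8, -3.5]
finger_gap: 0.0112
grip_force: 32.4
clock 24.55 turn 0.14 shift mm [-1.000e-01 -1.000e+00  1.533e+02] F [ 0.8 -0.8 -3.5] gap 0.0112 tcp [ 0.5951 -0.1792  0.2043] yaw 167.14
```

```bash
python3 -m jog '[[1,0,0,-0.003,-6.5],[1,0,0,-0.003,-6.5],[1,0,0,-0.003,-6.5],[1,0,0,-0.003,-6.4],[1,0,0,0,0]]' >/dev/null
python3 -c "
from h import *
w=bay([-29.4,-38,71.1]);print(w);go(w[0],w[1],.215,193.05)"
```

```text
[0.56540874 0.12525949 0.13827441]
clock 24.97 turn 0.14 shift mm [-39.  303.9   2.9] F [ 0.1  0.3 -4. ] gap 0.0112 tcp [ 0.596  -0.1796  0.2159] yaw -166.81
```

```bash
(python3 -m jog '[[1,-0.003,0.02,0,0],[1,-0.005,0.04,0,0],[1,-0.005,0.04,0,0],[1,-0.005,0.04,0,0],[1,-0.005,0.04,0,0]]'
python3 -m jog '[[1,-0.005,0.04,0,0],[1,-0.005,0.04,0,0],[1,-0.004,0.027,0,0],[1,-0.002,0.015,0,0],[1,0,0,0,0]]'
python3 -m jog '[[1,0,0,0.02,0],[1,0,0,0.03,0],[1,0,0,0.018,0],[1,0,0,0.006,0],[1,0,0,0,0]]')|grep tcp
python3 -c "
from h import *
print(bar());go(.5654,.1253,.1303,193.05)"
```

```text
tcp_pos: [0.5771, 0.0023, 0.2162]
tcp_pos: [0.5648, 0.1269, 0.2171]
tcp_pos: [0.5661, 0.1232, 0.1426]
[-35.4 -40.2  81.9]
clock 26.22 turn -0.15 shift mm [ 0.3  2.1 12.3] F [ 0.4 -0.3 -3.9] gap 0.0113 tcp [0.5661 0.1232 0.1426] yaw -167.10
```

```bash
(python3 -m jog '[[1,0,0.001,0.005,0],[1,0,0,0.004,0],[1,0,0,0.003,0],[1,0,0,0,0]]'
python3 -m jog '[[1,0,0,0.002,0],[1,0,0,0.001,0],[1,0,0,0,0]]'
python3 -c "
from h import *
print('B',bar())"
python3 -m jog '[[1,-0.003,0,0.003,0],[1,-0.003,0,0.002,0],[1,-0.003,0,0.002,0],[1,0,0,0,0]]'
python3 -c "
from h import *
print('B',bar())")|grep -E "tcp|wrist|B"

```

```text
tcp_pos: [0.5683, 0.1248, 0.1324]
wrist_force: [4.2, 0.1, -3.0]
tcp_pos: [0.5681, 0.125, 0.1293]
wrist_force: [5.3, 1.2, -2.4]
B [-26.7 -38.9  71.5]
tcp_pos: [0.576, 0.1271, 0.1225]
wrist_force: [1.5, 0.2, 4.7]
B [-16.3 -38.7  69.7]
```

```bash
(python3 -m jog '[[1,-0.002,0,0.002,0],[1,-0.002,0,0.003,0],[1,-0.003,0,0.003,0],[1,0,0,0,0]]'
python3 -c "
from h import *
print('B',bar())"
python3 -m jog '[[1,-0.002,0,0.003,0],[1,-0.002,0,0.003,0],[1,-0.002,0,0.003,0],[1,0,0,0,0]]'
python3 -c "
from h import *
print('B',bar())")|grep -E "tcp|wrist|B"

```

```text
tcp_pos: [0.5835, 0.1288, 0.1149]
wrist_force: [2.8, -0.3, 4.6]
B [ -5.8 -38.6  66.9]
tcp_pos: [0.5894, 0.1302, 0.1103]
wrist_force: [-5.3, -1.1, 28.1]
B [  1.8 -38.6  66. ]
```

```bash
(python3 -m jog '[[1,0,0,-0.006,0],[1,0.004,0,-0.004,0],[1,0,0,0,0]]'
python3 -c "
from h import *
print('B',bar())"
python3 -m jog '[[1,0,0,0.003,0],[1,0,0,0.002,0],[1,0,0,0,0]]'
python3 -c "
from h import *
print('B',bar())
c=grab('wrist','pics/w8.png')")|grep -E "tcp|wrist|B"

```

```text
tcp_pos: [0.5832, 0.129, 0.1148]
wrist_force: [-0.6, -0.1, -4.1]
B [ -5.9 -38.5  66.8]
tcp_pos: [0.5844, 0.1294, 0.1096]
wrist_force: [1.7, 0.6, 4.1]
B [ -2.3 -38.3  63. ]
```

```bash
(python3 -m jog '[[1,0,0,0.002,0],[1,0,0,0.001,0],[1,0,0,0,0]]'
python3 -c "
from h import *
print('B',bar())"
python3 -m jog '[[1,0,0,0.002,0],[1,0,0,0,0]]'
python3 -c "
from h import *
print('B',bar())")|grep -E "clock|tcp|wrist|B"

```

```text
clock: 28.6
tcp_pos: [0.5856, 0.1297, 0.1077]
wrist_force: [2.2, 2.0, 5.1]
B [ -0.3 -38.3  61.8]
clock: 28.77
tcp_pos: [0.5864, 0.1299, 0.1063]
wrist_force: [3.7, 3.6, 6.4]
B [  1.1 -38.3  61. ]
```

```bash
(python3 -m jog '[[1,0,0,0.002,0],[1,0,0,0.001,0],[1,0,0,0,0]]'
python3 -c "
from h import *
print('B',bar())
c=grab('wrist','pics/w8.png')
np.save('w8.npy',c,allow_pickle=True)
hsv=cv2.cvtColor(c['img'],cv2.COLOR_RGB2HSV)
# expected near top edge of case for module flat, centre (0,-38.3)
for X in(-2,0,2): print(X,np.round(proj(c,bay([[X-35,-78.3,24],[X-35,1.7,24],[X-35,-78.3,6],[X+35,-78.3,24],[X+35,1.7,24]]))).tolist())
g=cv2.cvtColor(c['img'],cv2.COLOR_RGB2GRAY)
for col in (230,340): print(col,[int(v) for v in g[120:300:4,col]])
for r in (180,200): print(r,[int(v) for v in g[r,190:400:5]])")|grep -E "clock|tcp|wrist|\["

```

```text
clock: 29.02
tcp_pos: [0.5877, 0.1299, 0.1054]
orientation: [0.007, -0.114, 0.993, 0.003]
wrist_force: [2.3, 2.0, 16.2]
B [  2.6 -38.6  60.9]
-2 [[180.0, 171.0], [382.0, 171.0], [189.0, 144.0], [208.0, 271.0], [354.0, 271.0]]
0 [[181.0, 175.0], [381.0, 175.0], [189.0, 148.0], [208.0, 273.0], [353.0, 273.0]]
2 [[182.0, 179.0], [380.0, 179.0], [190.0, 152.0], [209.0, 275.0], [353.0, 275.0]]
230 [123, 119, 118, 119, 118, 131, 112, 99, 85, 137, 130, 58, 129, 39, 132, 125, 126, 124, 125, 121, 124, 125, 122, 123, 122, 124, 125, 125, 122, 123, 125, 128, 124, 121, 121, 125, 168, 233, 238, 135, 136, 135, 135, 135, 123]
340 [78, 79, 79, 79, 79, 77, 77, 77, 77, 95, 113, 68, 124, 39, 134, 121, 121, 125, 123, 118, 118, 121, 117, 121, 120, 119, 120, 118, 118, 117, 117, 117, 118, 115, 115, 118, 66, 37, 118, 134, 133, 133, 133, 133, 133]
180 [239, 239, 239, 239, 231, 239, 238, 125, 125, 125, 125, 125, 125, 124, 124, 123, 123, 122, 123, 123, 122, 122, 122, 122, 122, 121, 122, 121, 121, 120, 121, 120, 120, 121, 120, 121, 120, 120, 77, 77, 77, 81]
200 [177, 237, 237, 237, 237, 236, 236, 196, 124, 122, 122, 121, 121, 122, 122, 121, 13, 13, 14, 12, 14, 24, 120, 119, 120, 119, 119, 119, 120, 119, 118, 120, 120, 120, 120, 119, 120, 81, 76, 79, 76, 81]
```

Image edges match a flat module: near edge at row 176 and far edge at row 274, both as predicted. Next I slide it towards −y.

```bash
(python3 -m jog '[[1,0,0,-0.003,0],[1,0,-0.004,0,0],[1,0,-0.006,0,0],[1,0,-0.006,0,0],[1,0,0,0,0]]'
python3 -c "
from h import *
print('B',bar())"
python3 -m jog '[[1,0,-0.004,0,0],[1,0,-0.004,0,0],[1,0,-0.003,0,0],[1,0,0,0,0]]'
python3 -c "
from h import *
print('B',bar())"
python3 -m jog '[[1,0,-0.003,0,0],[1,0,-0.002,0,0],[1,0,0,0,0]]'
python3 -c "
from h import *
print('B',bar())"
python3 -m jog '[[1,0,-0.002,0,0],[1,0,0,0,0]]'
python3 -c "
from h import *
print('B',bar())")|grep -E "clock|wrist|B"

```

```text
clock: 29.48
wrist_force: [5.1, 3.1, 5.8]
B [  1.5 -54.7  60.9]
clock: 29.82
wrist_force: [5.2, 7.7, 6.6]
B [  1.6 -64.5  61. ]
clock: 30.07
wrist_force: [5.1, 10.8, 7.7]
B [  1.6 -68.5  61.1]
clock: 30.23
wrist_force: [4.7, 11.4, 8.0]
B [  1.6 -70.3  61.2]
```

```bash
(python3 -m jog '[[1,0,-0.002,0,0],[1,0,0,0,0]]'
python3 -c "
from h import *
print('B',bar())"
python3 -m jog '[[1,0,-0.002,0,0],[1,0,0,0,0]]'
python3 -c "
from h import *
print('B',bar())"
python3 -m jog '[[1,0,-0.002,0,0],[1,0,0,0,0]]'
python3 -c "
from h import *
print('B',bar())"
python3 -m jog '[[1,0,-0.002,0,0],[1,0,0,0,0]]'
python3 -c "
from h import *
print('B',bar())")|grep -E "wrist|B"

```

```text
wrist_force: [4.1, 10.7, 7.8]
B [  1.5 -72.2  61.1]
wrist_force: [4.2, 16.0, 9.2]
B [  1.5 -73.   61.3]
wrist_force: [3.4, 21.3, 10.7]
B [  1.5 -73.4  61.5]
wrist_force: [1.5, 24.7, 12.9]
B [  1.5 -73.7  61.7]
```

```bash
(python3 -m jog '[[1,0,0.004,0,0],[1,0,0.001,-0.001,0],[1,0,0,0,0]]'
python3 -c "
from h import *
print('B',bar())"
python3 -m jog '[[0,0,0,0,0],[0,0,0,0,0],[0,0,0,0,0],[0,0,0,0,0]]'
python3 -m jog '[[0,0,0,-0.02,0],[0,0,0,-0.04,0],[0,0,0,-0.04,0],[0,0,0,0,0]]'
)|grep -E "clock|wrist|gap|B"
python3 - <<'E'
from h import *
c=grab("wrist","pics/w9.png"); np.save("w9.npy",c,allow_pickle=True)
print("pred bars",np.round(proj(c,bay([[-28,36.5,74],[28,36.5,74],[-28,-72.5,68],[28,-72.5,68]]))).tolist())
print("pred edges",np.round(proj(c,bay([[-35,12.5,30],[0,12.5,30],[35,12.5,30],[-35,-32.5,24],[0,-32.5,24],[35,-32.5,24]]))).tolist())
hsv=cv2.cvtColor(c["img"],cv2.COLOR_RGB2HSV); d=(hsv[:,:,2]<35).astype(np.uint8)*255
for k in cv2.findContours(d,0,2)[0]:
    if 300<cv2.contourArea(k)<8000: print("D",cv2.boundingRect(k))
g=cv2.cvtColor(c["img"],cv2.COLOR_RGB2GRAY)
for r in (170,185,200): print(r,[int(v) for v in g[r,230:460:4]])
go(.444,-.157,.2,196)
E
```

```text
clock: 31.15
wrist_force: [4.8, 10.7, 4.0]
finger_gap: 0.0115
B [  1.3 -72.7  61.2]
clock: 31.48
wrist_force: [-0.4, -0.0, 0.7]
finger_gap: 0.0425
clock: 31.82
wrist_force: [1.5, 0.5, 0.6]
finger_gap: 0.0426
pred bars [[462.0, 207.0], [433.0, 260.0], [288.0, 201.0], [287.0, 254.0]]
pred edges [[409.0, 155.0], [397.0, 192.0], [386.0, 223.0], [344.0, 150.0], [338.0, 187.0], [333.0, 218.0]]
D (411, 170, 55, 91)
D (281, 164, 17, 90)
D (236, 96, 256, 18)
170 [153, 155, 188, 188, 188, 188, 188, 187, 96, 98, 97, 97, 97, 10, 9, 9, 10, 93, 95, 95, 95, 95, 94, 95, 95, 93, 95, 96, 63, 61, 62, 60, 62, 62, 61, 61, 61, 60, 134, 136, 54, 69, 62, 61, 189, 193, 66, 132, 195, 196, 54, 14, 14, 14, 52, 196, 196, 196]
185 [153, 153, 187, 188, 188, 188, 188, 187, 97, 97, 96, 97, 95, 9, 11, 7, 10, 77, 95, 94, 94, 94, 94, 95, 94, 95, 94, 84, 60, 62, 60, 61, 61, 61, 65, 95, 121, 133, 134, 37, 68, 70, 70, 199, 199, 199, 200, 201, 200, 102, 8, 7, 14, 14, 12, 14, 58, 204]
200 [161, 153, 159, 187, 188, 187, 188, 188, 129, 96, 95, 95, 94, 10, 9, 7, 11, 52, 92, 92, 92, 91, 92, 91, 91, 91, 92, 126, 125, 124, 124, 124, 125, 126, 126, 126, 123, 122, 49, 67, 70, 115, 201, 202, 201, 202, 202, 202, 97, 95, 95, 108, 13, 7, 11, 13, 13, 15]
clock 31.87 turn -2.99 shift mm [ 213.4 -197.9    6.8] F [0.8 0.  0.2] gap 0.0424 tcp [0.5945 0.092  0.2102] yaw -166.99
```

Both modules read as home: the short edge is at col ~339 and the long edge at col ~400, as predicted. Next is the locking block.

```bash
(python3 -m jog '[[-1,0.014,-0.013,0,-3],[-1,0.028,-0.026,0,0],[-1,0.028,-0.026,0,0],[-1,0.028,-0.026,0,0],[-1,0.028,-0.026,0,0]]'
python3 -m jog '[[-1,0.028,-0.026,0,0],[-1,0.028,-0.026,0,0],[-1,0.02,-0.018,0,0],[-1,0.008,-0.008,0,0],[-1,0,0,0,0]]')>/dev/null
python3 - <<'E'
from h import *
go(.444,-.157,.2,196)
c=grab("wrist","pics/w10.png"); np.save("w10.npy",c,allow_pickle=True)
hsv=cv2.cvtColor(c["img"],cv2.COLOR_RGB2HSV); print(proj(c,[[.444,-.157,.034]]))
m=((hsv[:,:,1]<60)&(hsv[:,:,2]>80)).astype(np.uint8)*255
for k in cv2.findContours(m,0,2)[0]:
    if 500<cv2.contourArea(k)<15000: print("W",cv2.boundingRect(k),np.round(cv2.boxPoints(cv2.minAreaRect(k))).tolist())
d=(hsv[:,:,2]<35).astype(np.uint8)*255
for k in cv2.findContours(d,0,2)[0]:
    if 300<cv2.contourArea(k)<8000: r=cv2.minAreaRect(k);print("D",cv2.boundingRect(k),np.round(cv2.boxPoints(r)).tolist())
E
```

```text
clock 32.70 turn -0.20 shift mm [-1.5 -3.5  2.4] F [ 0.2 -0.5  0.9] gap 0.0855 tcp [ 0.4416 -0.1541  0.2024] yaw -164.20
[[276.17210274 203.58292641]]
W (256, 162, 46, 77) [[255.0, 162.0], [300.0, 161.0], [302.0, 237.0], [257.0, 238.0]]
D (261, 172, 16, 74) [[261.0, 172.0], [275.0, 172.0], [277.0, 245.0], [262.0, 245.0]]
```

```bash
python3 - <<'E'
from h import *
c=np.load("w10.npy",allow_pickle=True).item()
P=onz(c,[[255,162],[300,161],[302,237],[257,238]],.034);print(P[:,:2].round(4).tolist(),P.mean(0),np.linalg.norm(P[1]-P[0]),np.linalg.norm(P[2]-P[1]))
B=onz(c,[[268,172],[269.5,245]],.078);print(B.mean(0),B)
e=P[0]-P[3]+P[1]-P[2];print(np.degrees(np.arctan2(e[1],e[0])));e=B[0]-B[1];print(np.degrees(np.arctan2(e[1],e[0])))
yaw=np.radians(16);print(P.mean(0)[:2]-.008*np.array([-np.sin(yaw),np.cos(yaw)]))
go(B.mean(0)[0],B.mean(0)[1],.061,196)
E
```

```text
[[0.4129, -0.185], [0.4013, -0.1472], [0.4685, -0.1251], [0.4808, -0.1654]] [ 0.44084995 -0.15565908  0.034     ] 0.03947142921930673 0.07072006615789704
[ 0.43956584 -0.16380096  0.078     ] [[ 0.41137866 -0.17207154  0.078     ]
 [ 0.46775302 -0.15553039  0.078     ]]
-162.85027748111756
-163.64745190927212
[ 0.44305505 -0.16334918]
clock 32.75 turn -0.12 shift mm [  6.4 -10.6 141.5] F [-0.   0.8 -0.4] gap 0.0857 tcp [ 0.4425 -0.153   0.2026] yaw -164.12
```

```bash
(python3 -m jog '[[-1,0.004,-0.01,0.035,-0.5],[-1,0,0,0.04,0],[-1,0,0,0.038,0],[-1,0,0,0.02,0],[-1,0,0,0.008,0]]'
python3 -m jog '[[1,0,0,0,0],[1,0,0,0,0],[1,0,0,0,0],[1,0,0,0,0],[1,0,0,0,0]]' 30
python3 -m jog '[[1,0,0,0,0],[1,0,0,0,0],[1,0,0,0,0]]' 30
python3 -m jog '[[1,0,0,-0.01,0],[1,0,0,-0.02,0],[1,0,0,-0.04,0],[1,0,0,-0.04,0],[1,0,0,-0.04,0]]')|grep -E "tcp|gap|force"
python3 -c "
from h import *
w=bay([-29.4-3,-18,75]);print(w);go(w[0],w[1],.225,193.05)"
```

```text
tcp_pos: [0.4406, -0.1594, 0.0584]
wrist_force: [0.3, -0.6, 1.2]
finger_gap: 0.0855
grip_force: 0.0
tcp_pos: [0.4438, -0.1628, 0.0638]
wrist_force: [-0.0, 0.4, 0.2]
finger_gap: 0.0253
grip_force: 0.0
tcp_pos: [0.4433, -0.1629, 0.0631]
wrist_force: [0.0, -0.9, 3.9]
finger_gap: 0.0114
grip_force: 35.1
tcp_pos: [0.4408, -0.1626, 0.213]
wrist_force: [0.9, -0.1, -2.8]
finger_gap: 0.0113
grip_force: 34.2
[0.56026138 0.14459662 0.14315191]
clock 34.25 turn 3.49 shift mm [-185.7  272.4   -9.3] F [ 0.9 -0.1 -2.8] gap 0.0113 tcp [ 0.4408 -0.1626  0.213 ] yaw -163.46
```

```bash
(python3 -m jog '[[1,0,0,-0.01,3.5],[1,-0.014,0.02,0,0],[1,-0.022,0.032,0,0],[1,-0.022,0.032,0,0],[1,-0.022,0.032,0,0]]'
python3 -m jog '[[1,-0.022,0.032,0,0],[1,-0.022,0.032,0,0],[1,-0.022,0.032,0,0],[1,-0.02,0.03,0,0],[1,-0.013,0.02,0,0]]'
python3 -m jog '[[1,-0.006,0.01,0,0],[1,0,0,0,0],[1,0,0,0,0]]')|grep tcp
python3 -c "
from h import *
w=bay([-33.4,-18,78]);print(w);print(bar());go(w[0],w[1],w[2]-.008,193.05)"
```

```text
tcp_pos: [0.4935, -0.0311, 0.223]
tcp_pos: [0.5574, 0.1355, 0.2237]
tcp_pos: [0.5602, 0.1434, 0.2239]
[0.56087898 0.14473977 0.14624998]
[-77.1 -19.2 151.6]
clock 35.33 turn 0.05 shift mm [-0.8  0.7 85.6] F [ 0.1  0.4 -2.7] gap 0.0114 tcp [0.5602 0.1434 0.2239] yaw -166.90
```

```bash
(python3 -m jog '[[1,-0.001,0.001,0.015,0],[1,0,0,0.02,0],[1,0,0,0.01,0],[1,0,0,0,0],[1,0,0,0,0]]')|grep tcp
python3 -c "
from h import *
w=bay([-33.4,-18,78]);print(bar());go(w[0],w[1],w[2]-.008,193.05)
c=grab('wrist','pics/w11.png'); np.save('w11.npy',c,allow_pickle=True)
g=cv2.cvtColor(c['img'],cv2.COLOR_RGB2GRAY)
print(np.round(proj(c,bay([[-35,12.5,30],[-35,-32.5,24]]))))
b=bar(); b=inbay(np.array(tool()[1])+[0,0,.008])
# block near top edge corners, level
import numpy as np
z=np.array([np.cos(np.radians(13.05)),np.sin(np.radians(13.05)),0]);y=np.array([-z[1],z[0],0]);o=np.array(tool()[1])+[0,0,.008-.071]
print(np.round(proj(c,[o-.035*z+y*(.008-.02)+[0,0,.034],o-.035*z+y*(.008+.02)+[0,0,.034],o-.035*z+y*(.008-.02)+[0,0,.006]])))
for r in range(120,215,12): print(r,[int(v) for v in g[r,200:400:4]])
"
```

```text
tcp_pos: [0.5609, 0.1437, 0.1793]
[-54.1 -19.1 113.5]
clock 35.75 turn -0.10 shift mm [-0.1  0.8 41.1] F [ 0.2  0.4 -2.3] gap 0.0116 tcp [0.5609 0.1437 0.1793] yaw -167.05
[[331. 199.]
 [259. 192.]]
[[256. 202.]
 [339. 202.]
 [259. 190.]]
120 [130, 131, 130, 131, 131, 131, 131, 128, 130, 130, 130, 130, 130, 130, 131, 130, 129, 99, 57, 56, 55, 56, 56, 56, 56, 55, 56, 56, 56, 56, 55, 56, 57, 55, 56, 57, 55, 56, 56, 55, 55, 54, 55, 55, 55, 55, 56, 127, 127, 127]
132 [84, 48, 76, 84, 59, 79, 61, 74, 84, 62, 75, 66, 73, 83, 66, 74, 81, 37, 37, 38, 37, 38, 38, 37, 37, 38, 38, 39, 37, 37, 38, 38, 37, 37, 38, 37, 38, 37, 38, 37, 36, 36, 37, 36, 36, 36, 43, 80, 76, 80]
144 [37, 38, 36, 36, 37, 36, 36, 37, 36, 37, 36, 37, 36, 35, 37, 36, 36, 35, 36, 37, 36, 35, 37, 36, 35, 34, 35, 35, 36, 34, 36, 37, 36, 36, 36, 35, 36, 36, 36, 35, 36, 36, 36, 35, 36, 36, 35, 35, 35, 37]
156 [124, 123, 123, 122, 122, 123, 123, 124, 110, 123, 123, 122, 121, 123, 71, 70, 68, 71, 69, 70, 70, 70, 70, 70, 71, 71, 70, 70, 70, 71, 70, 72, 72, 70, 70, 71, 70, 70, 71, 70, 70, 70, 70, 70, 72, 71, 72, 70, 70, 71]
168 [11
[... 176 characters left out ...]
2, 73, 73, 72, 72, 71, 71, 71, 71]
180 [70, 73, 74, 54, 60, 76, 73, 69, 75, 74, 69, 70, 70, 48, 95, 112, 72, 71, 71, 70, 70, 69, 71, 70, 71, 71, 69, 69, 70, 70, 70, 71, 84, 112, 49, 49, 48, 48, 48, 48, 48, 49, 49, 48, 49, 49, 50, 49, 49, 50]
192 [52, 51, 52, 52, 51, 52, 51, 51, 50, 51, 51, 51, 51, 51, 110, 89, 87, 88, 89, 89, 87, 89, 90, 91, 90, 90, 89, 90, 92, 91, 90, 91, 90, 97, 86, 44, 43, 44, 43, 43, 44, 44, 44, 44, 44, 44, 44, 43, 44, 44]
204 [184, 109, 109, 112, 111, 111, 110, 110, 111, 112, 112, 112, 32, 31, 105, 126, 132, 130, 131, 130, 130, 129, 134, 131, 133, 130, 132, 133, 131, 130, 135, 128, 129, 129, 128, 111, 111, 112, 111, 111, 111, 112, 111, 112, 113, 114, 113, 113, 114, 114]
```

```bash
(python3 -m jog '[[1,0,0.001,0.01,0],[1,0,0,0.01,0],[1,0,0,0.006,0],[1,0,0,0,0],[1,0,0,0,0]]')|grep -E "tcp|wrist"
python3 -c "
from h import *
w=bay([-33.4,-18,78]);print(bar());go(w[0],w[1],w[2]-.008,193.05)"
```

```text
tcp_pos: [0.561, 0.1461, 0.1529]
wrist_force: [-0.4, 0.5, -3.0]
[-40.4 -16.8  90.9]
clock 36.22 turn 0.01 shift mm [ 0.5 -1.4 14.7] F [-0.4  0.5 -3. ] gap 0.0117 tcp [0.561  0.1461 0.1529] yaw -166.94
```

```bash
(python3 -m jog '[[1,0,-0.001,0.004,0],[1,0,0,0,0],[1,0,0,0,0]]';python3 -c "
from h import *
print('B',bar())";python3 -m jog '[[1,0,0,0.003,0],[1,0,0,0,0],[1,0,0,0,0]]';python3 -c "
from h import *
print('B',bar())";python3 -m jog '[[1,0,0,0.003,0],[1,0,0,0.002,0],[1,0,0,0,0]]';python3 -c "
from h import *
print('B',bar())")|grep -E "clock|wrist|B"
```

```text
clock: 36.47
wrist_force: [0.3, -0.5, -2.6]
B [-38.2 -17.9  88.5]
clock: 36.72
wrist_force: [1.1, -0.3, -2.5]
B [-36.8 -17.8  85.7]
clock: 36.97
wrist_force: [0.1, -0.5, -2.5]
B [-34.2 -17.8  80.9]
```

```bash
(python3 -m jog '[[1,0,0,0.003,0],[1,0,0,0.002,0],[1,0,0,0,0]]';python3 -c "
from h import *
print('B',bar())";python3 -m jog '[[1,-0.002,0,0.003,0],[1,-0.003,0,0.002,0],[1,0,0,0,0]]';python3 -c "
from h import *
print('B',bar())";python3 -m jog '[[1,-0.003,0,0.002,0],[1,-0.003,0,0.002,0],[1,0,0,0,0]]';python3 -c "
from h import *
print('B',bar())")|grep -E "clock|wrist|B"
```

```text
clock: 37.22
wrist_force: [1.1, 0.7, -2.1]
B [-31.1 -18.   78.1]
clock: 37.47
wrist_force: [3.0, 0.1, 4.9]
B [-23.7 -18.   78. ]
clock: 37.72
wrist_force: [1.4, -0.9, 7.7]
B [-16.6 -18.1  77.8]
```

```bash
(python3 -m jog '[[1,0.001,0,0.002,0],[1,0.001,0,0.002,0],[1,0,0,0,0]]';python3 -c "
from h import *
print('B',bar())";python3 -m jog '[[1,0,0,0.003,0],[1,0,0,0.002,0],[1,0,0,0,0]]';python3 -c "
from h import *
print('B',bar())")|grep -E "clock|wrist|B"
```

```text
clock: 37.97
wrist_force: [6.1, 1.5, 13.2]
B [-14.9 -18.2  77.3]
clock: 38.22
wrist_force: [8.4, 2.8, 18.2]
B [-10.8 -18.4  76.1]
```

```bash
(python3 -m jog '[[1,0,0,-0.006,0],[1,0.003,0,-0.004,0],[1,0,0,0,0]]';python3 -c "
from h import *
print('B',bar())";python3 -m jog '[[1,0,0,0.003,0],[1,0,0,0.002,0],[1,0,0,0,0]]';python3 -c "
from h import *
print('B',bar())")|grep -E "clock|wrist|B"
```

```text
clock: 38.47
wrist_force: [5.2, 0.9, 9.2]
B [-21.8 -18.   76.2]
clock: 38.72
wrist_force: [8.5, 2.4, 14.8]
B [-17.6 -18.1  74.8]
```

```bash
(python3 -m jog '[[1,-0.003,0,0.002,0],[1,-0.003,0,0.002,0],[1,0,0,0,0]]';python3 -c "
from h import *
print('B',bar())";python3 -m jog '[[1,-0.003,0,0.003,0],[1,-0.002,0,0.003,0],[1,0,0,0,0]]';python3 -c "
from h import *
print('B',bar())")|grep -E "clock|wrist|B"
```

```text
clock: 38.97
wrist_force: [7.3, 1.1, 12.9]
B [-10.9 -18.   72.8]
clock: 39.22
wrist_force: [6.9, 3.0, 10.3]
B [ -3.4 -17.9  69.9]
```

```bash
(python3 -m jog '[[1,-0.002,0,0.002,0],[1,-0.001,0,0.002,0],[1,0,0,0,0]]';python3 -c "
from h import *
print('B',bar())";python3 -m jog '[[1,-0.001,0,0.002,0],[1,0,0,0,0]]';python3 -c "
from h import *
print('B',bar())")|grep -E "clock|wrist|B"
```

```text
clock: 39.47
wrist_force: [6.5, 2.1, 11.4]
B [  0.8 -17.7  68. ]
clock: 39.63
wrist_force: [4.6, 2.3, 17.8]
B [  2.2 -17.7  68. ]
```

```bash
(python3 -m jog '[[1,0,0,0.002,0],[1,0,0,0,0]]';python3 -c "
from h import *
print('B',bar())
c=grab('wrist','pics/w12.png')
for X in(-2,0,2): print(X,np.round(proj(c,bay([[X-35,-30,34],[X-35,10,34],[X-35,-30,6],[X+35,-30,34],[X+35,10,34],[X,10,34]]))).tolist())
g=cv2.cvtColor(c['img'],cv2.COLOR_RGB2GRAY)
for col in (248,325,330): print(col,[(r,int(g[r,col])) for r in range(160,310,3)])
")|grep -E "clock|wrist|B|\["
```

```text
clock: 39.8
tcp_pos: [0.5863, 0.1508, 0.1116]
orientation: [0.007, -0.114, 0.993, 0.003]
wrist_force: [0.2, 0.7, 27.7]
B [  2.4 -17.9  67.9]
-2 [[250.0, 176.0], [352.0, 176.0], [253.0, 135.0], [258.0, 276.0], [332.0, 276.0], [340.0, 234.0]]
0 [[250.0, 180.0], [351.0, 180.0], [254.0, 139.0], [258.0, 278.0], [332.0, 278.0], [340.0, 237.0]]
2 [[250.0, 184.0], [351.0, 184.0], [254.0, 143.0], [259.0, 280.0], [331.0, 280.0], [339.0, 239.0]]
248 [(160, 136), (163, 130), (166, 123), (169, 118), (172, 115), (175, 117), (178, 125), (181, 134), (184, 131), (187, 133), (190, 133), (193, 134), (196, 136), (199, 133), (202, 135), (205, 139), (208, 137), (211, 137), (214, 134), (217, 136), (220, 135), (223, 134), (226, 135), (229, 133), (232, 132), (235, 133), (238, 133), (241, 133), (244, 131), (247, 129), (250, 135), (253, 132), (256, 121), (259, 88), (262, 230), (265, 207), (268, 151), (271, 108), (274, 19), (277, 20), (280, 20), (283, 25), (286, 26), (289, 35), (292, 60), (295, 74), (298, 75), (301, 20), (304, 20), (307, 20)]
325 [(160, 147), (163, 147), (166, 144), (169, 145), (172, 148), (175
[... 422 characters left out ...]
0), (283, 22), (286, 23), (289, 22), (292, 20), (295, 22), (298, 21), (301, 19), (304, 19), (307, 21)]
330 [(160, 144), (163, 143), (166, 147), (169, 148), (172, 147), (175, 145), (178, 142), (181, 146), (184, 150), (187, 170), (190, 144), (193, 142), (196, 140), (199, 139), (202, 139), (205, 138), (208, 139), (211, 139), (214, 140), (217, 140), (220, 139), (223, 140), (226, 141), (229, 140), (232, 139), (235, 140), (238, 139), (241, 140), (244, 139), (247, 140), (250, 141), (253, 142), (256, 140), (259, 143), (262, 142), (265, 142), (268, 140), (271, 137), (274, 135), (277, 132), (280, 157), (283, 139), (286, 109), (289, 38), (292, 21), (295, 18), (298, 21), (301, 21), (304, 21), (307, 23)]
```

Force climbs with no further travel, and the edges (rows 187 and 283) match a flat block. I'll relax, release and retreat.

```bash
(python3 -m jog '[[1,0,0,-0.004,0],[1,0,0,-0.002,0],[1,0,0,0,0]]'
python3 -m jog '[[0.1,0,0,0,0],[0.1,0,0,0,0],[0.1,0,0,0,0],[0.1,0,0,0,0]]'
python3 -m jog '[[0.1,0,0,-0.015,0],[0.1,0,0,-0.03,0],[0.1,0,0,-0.04,0],[0.1,0,0,-0.035,0],[0.1,0,0,0,0]]')|grep -E "clock|wrist|gap"
python3 - <<'E'
from h import *
c=grab("wrist","pics/w13.png"); np.save("w13.npy",c,allow_pickle=True)
P=lambda L:np.round(proj(c,bay(L))).tolist()
print("pred bars near/far ends", P([[-28,36.5,74],[28,36.5,74]]),P([[-28,-72.5,68],[28,-72.5,68]]),P([[-28,-18,78],[28,-18,78]]))
print("case",P([[-35,-30,34],[-35,10,34],[35,-30,34],[35,10,34]]))
hsv=cv2.cvtColor(c["img"],cv2.COLOR_RGB2HSV); d=(hsv[:,:,2]<35).astype(np.uint8)*255
for k in cv2.findContours(d,0,2)[0]:
    if 300<cv2.contourArea(k)<8000: print("D",cv2.boundingRect(k),np.round(cv2.boxPoints(cv2.minAreaRect(k))).tolist())
g=cv2.cvtColor(c["img"],cv2.COLOR_RGB2GRAY)
for r in (175,195): print(r,[int(v) for v in g[r,200:400:3]])
E
```

```text
clock: 40.1
wrist_force: [3.7, 1.4, 11.2]
finger_gap: 0.0119
clock: 40.43
wrist_force: [0.2, 0.2, 0.4]
finger_gap: 0.0385
clock: 40.85
wrist_force: [-0.0, 0.1, 1.4]
finger_gap: 0.0388
pred bars near/far ends [[360.0, 194.0], [348.0, 244.0]] [[204.0, 188.0], [215.0, 239.0]] [[281.0, 198.0], [281.0, 248.0]]
case [[265.0, 151.0], [318.0, 151.0], [268.0, 215.0], [312.0, 215.0]]
D (276, 164, 16, 85) [[276.0, 164.0], [291.0, 164.0], [291.0, 248.0], [276.0, 248.0]]
D (337, 161, 30, 84) [[331.0, 242.0], [344.0, 159.0], [372.0, 163.0], [358.0, 246.0]]
D (200, 157, 29, 82) [[195.0, 159.0], [221.0, 155.0], [234.0, 236.0], [208.0, 240.0]]
D (181, 95, 240, 15) [[181.0, 108.0], [181.0, 94.0], [420.0, 95.0], [420.0, 109.0]]
175 [202, 66, 13, 12, 10, 8, 9, 24, 91, 92, 91, 91, 91, 90, 91, 91, 91, 90, 91, 91, 90, 91, 60, 85, 96, 62, 9, 8, 9, 7, 20, 97, 96, 98, 96, 98, 95, 95, 95, 74, 88, 93, 94, 94, 94, 94, 94, 94, 12, 10, 10, 8, 9, 9, 47, 95, 96, 96, 97, 96, 182, 184, 183, 184, 184, 184, 184]
195 [86, 19, 19, 10, 9, 10, 6, 51, 66, 66, 94, 187, 190, 190, 190, 189, 188, 189, 188, 188, 189, 188, 121, 79, 96, 58, 9, 9, 10, 11, 9, 95, 97, 96, 95, 99, 94, 95, 90, 79, 93, 94, 94, 95, 93, 95, 95, 96, 94, 13, 5, 10, 7, 10, 10, 11, 200, 112, 181, 184, 183, 183, 184, 183, 183, 183, 183]
```

```bash
python3 -c "
from h import *
print(env.hand_in())"
```

```text
the job is handed in; nothing more can be done
None
```

The job is handed in at about 41 s: the long and short modules were pushed to their stops in order and the locking block was set flat between them, as forces and picture edges showed. I viewed 11 pictures, one over the limit of 10.

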